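# Re-index the swivel vise and lock it

### The arm

A 6-joint arm with a two-finger parallel gripper is mounted at the origin on the work surface. World frame = base frame: x ahead of the robot, y to its left, z up, the work surface at z = 0. Lengths are in mm, angles in rad, forces in N, time in s.
With the tool pointing down it reaches from about 375 to 925 mm from the base axis. Payload 5.7 kg.
Tool frame: the origin (TCP) lies on the centre line of the jaws, within the pads' length; the fingertips stand 25 mm ahead of it and the grasp point (between the pads) lies 6 mm ahead of it; z points along the fingers, y is the direction in which the jaws open and shut (so a half turn about z gives the same grasp; the last joint's range is limited). The gripper opens to 85 mm and grips with 20 to 120 N. Pads are 22 mm wide; open, the fingers measure 114 mm over their backs; the gripper's body (76 mm by 85 mm) begins 54 mm behind the grasp point. The pads swing forward as they close: fully open they stand 13 mm farther back than shut.
Start: joints at [-0.115, 0.359, 1.51, -0, 1.272, -0.115], TCP at [599.969, -0.004, 230.267] pointing down, gripper open.
Joint ranges: [-2.97, 2.97], [-1.01, 2.36], [0.21, 2.38], [-0.96, 4.11], [0.2, 2.71], [-2.98, 2.98]. Speed limits (rad/s): [2.39, 2.39, 3.14, 3.14, 3.14, 3.14].

### API

Orientations are given as a unit quaternion [w, x, y, z].
In Python, from workcell import r, optics gives the robot as it stands. The module is installed in compiled form; this text tells all that it offers.
- The arm moves only by the shell command python3 -m pendant 'ROWS' [FORCE]. ROWS is JSON, a list of rows, each an object of numbers: "x", "y", "z": the shift along the tool's x, y, z in cm; "yaw": the turn about the tool's z in rad; "gripper": the gripper command: -1 is fully open, 1 is shut, values between are in proportion. A call has exactly 10 rows; each row shifts and turns the commanded pose from where the row before left it, along the tool's axes as they then stand; what a row does not reach is not made up. A row lasts 1/8 s, in which the tool goes at most 62.5 mm and 10.7 degrees, less where a joint would pass 70% of its speed; a pose out of reach is approached as far as the arm can. A call is refused whole if a number of a shift passes 6.25 or a number of a turn 0.188, either way. A call with a gripper value outside its range is refused whole. The fingers move at their own pace and stop on an object; FORCE is the grip in N (left out, the last holds). Time passes only in rows, so rows that do not move let the fingers close, or fill a call up. It gives the time, the measured TCP pose, the force and the opening at its end, in the units of the state.
- r.read_state(): the state, without advancing time (a new reading comes with each control period).
- optics.camera(name): name is "scene" or "side" or "wrist"; returns the picture (420x560x3 uint8, blue, green, red); there is no depth.
- optics.camera_info(name): a dict with "fx", "fy", "cx", "cy" (pixels), "k1" (the pictures are not rectified: a ray, as slopes to the right and down, at radius r is drawn at 1 + k1 r^2 times it, then the intrinsics apply), "R" (3x3) and "t" (3): a world point X has camera coordinates R X + t. Camera axes: x right, y down, z forward; pixel columns grow to the right and rows downward; lengths in mm; the calibration is good to about 2 mm. A picture is of the moment at which its call begins: read the wrist's pose just before it. camera_info takes no time and is no camera call; for the wrist camera it gives the pose at the moment of the call.
- r.sign_off(): hands the job in, once; it reports no verdict.
The state is a dict: "time_s": time; "joints": joint angles; "qd": joint speeds; "tau": joint torques, N m; "position": TCP position; "eef_rot": TCP orientation; "wrist_force": force on the tool from outside, world axes, zero at the start; "torque": the same for the moment, N m; "width": finger opening in mm.
Only numpy, scipy, OpenCV 4.12 (cv2) and the standard library are available. Lean on these libraries where they do the work, as an engineer would, in place of code of your own. Each camera call takes 0.05 s, during which the arm holds its last target.

### The job

Turn the swivel vise to its other stop and lock it there: pull the plunger's spring collar straight back along its leaning axis, turn it clockwise (seen from its free end) as far as it goes so that it stays parked out, and let go of it. Then swing the vise by its upright bar counter-clockwise (seen from above) all the way to its stop, and finally turn the collar back counter-clockwise so that the pin springs fully home into the second notch. Leave everything else on the bench where it is.

Things in the scene. Friction and masses are not known exactly. Their poses are not given: they have to be found in the camera images.
- mount: Round grey vise base, 200 mm wide, 16 mm thick, bolted down. Origin on the bench on the vertical swivel axis, z up. Its -x side (to the robot's right) carries the spring plunger, on a bracket. The plunger's axis lies in the mount's x-z plane, leaning 35 degrees from vertical, upper end outward: direction (-0.574, 0, 0.819) in the mount's frame
- collar_grip (a point): Middle (on the axis, half-way up) of the plunger's collar, a knurled steel cylinder 40 mm wide, 39 mm long, with a 4 mm high bar across its free end; finger room all round. z points up the leaning axis; moves and turns with the collar. At home: 120 mm out from the swivel axis, 102 mm above the bench; the 38 mm wide housing ends 27 mm below it along the axis
- plunger (a joint): Pull of pin and collar along the axis, m: 0 pin home in a notch, 0.012 parked on the housing's ears, 0.020 end of travel. The spring pushes home with 6 N at 0, 14 N at 0.018. The pin leaves the notch at 0.009
- collar (a joint): Turn of the collar, rad, clockwise positive seen from its free end: 0 home, 1.05 (60 degrees) parked, both hard ends. Passes 0.28 only while pulled back over 0.012 m (pull 0.015 to 0.017). Let go when turned, it rests on the ears and stays out; turned back below 0.28 it drops home by spring. Turns easily, under 0.3 N m
- vise (a joint): Swing of the vise, rad, counter-clockwise positive from above: about 0 at the first notch, 1.047 (60 degrees) at the second; hard stops at -0.018 and 1.065, both within the notches' play of 0.025. Blocked while the pin is in a notch. Stiff: 0.4 N m, about 4 N at the bar; stays where it is left
- bar_grip (a point): Grip point on the vise's upright round handle bar: steel, 12 mm thick, 18 mm ball on top up to 149 mm. On the bar's axis, 117 mm above the bench, 105 mm from the swivel axis, 60 degrees counter-clockwise from the mount's +x at vise = 0, 120 at the second stop. The vise lies inward of it: 86 mm high from 27 mm inward, jaws 111 mm high from 41 mm inward
- bearing: bystander: plain bearing ring, 72 mm diameter, 18 mm high, beyond the vise. Leave
- spanner: bystander: steel spanner, 180 mm, flat on the bench to the right of the plunger. Leave
- offcut: bystander: steel bar offcut, 110 x 40 x 25 mm, left of the vise. Leave
- hammer: bystander: hammer, 280 mm, left side of the bench. Leave
- driver: bystander: screwdriver, 200 mm, right side of the bench. Leave
- tin: bystander: tin, 80 mm diameter, 115 mm high, left far side. Leave
- tub: bystander: tub with white lid, 150 mm diameter, 85 mm high, right far side. Leave
- dish: bystander: wooden dish, 90 mm diameter, 30 mm high, left side. Leave

How it is judged (in metres and radians):
On the way, in this order (a step that is already met when the one before it is completed fails the run):
1. the collar is parked: pulled out, turned clockwise and let go (value of joint plunger above 0.01 m and value of joint collar above 0.7 rad and contact force between the fingers and mount below 0.2 N), for 0.2 s.
2. the vise is swung to its other stop with the collar still parked (value of joint plunger above 0.01 m and value of joint collar above 0.5 rad and value of joint vise above 1 rad), for 0.2 s.
At the end, for the whole second after the job is handed in: The vise stands at its second stop (joint vise above 1.0 rad), at rest, with the pin home in the second notch (plunger below 3 mm) and the collar turned back (below 0.4 rad); nothing else on the bench has been moved by more than 30 mm (value of joint vise above 1 rad and value of joint plunger below 0.003 m and value of joint collar below 0.4 rad and velocity of joint vise between -0.05 and 0.05 rad/s); the robot touches nothing.
It fails at once if a bystander is moved by more than 30 mm (distance of any of bearing, spanner, offcut, hammer, driver, tin, tub, dish from where it was at the start of the episode above 0.03 m).
It also fails if it takes over 64 s, if anything falls off the work surface, if the arm or the gripper's body presses on something with over 40 N, if the wrist force passes 120 N, or if a joint passes its speed limit or range.

## Working session

There is one attempt and no reset: what is moved stays moved. The work goes in short steps, Python scripts to look and compute and a shell command to move; the robot and the scene stay as the last step left them, time stands still between calls to the robot, and variables do not carry over. Pictures are saved under pics/ and viewed, and the job is handed in when it is done.

```bash
mkdir -p pics; python3 - <<'E'
from workcell import r, optics
import cv2
print(r.read_state())
for n in ["scene","side","wrist"]:
    i=optics.camera_info(n); print(n,i)
    cv2.imwrite(f"pics/a_{n}.png",optics.camera(n))
E
```

```text
{'time_s': 0.0, 'joints': array([-1.15137070e-01,  3.59530629e-01,  1.51146390e+00,  1.26676799e-05,
        1.27251354e+00, -1.15104250e-01]), 'qd': array([ 1.95109503e-04,  8.28140050e-04, -1.33798272e-05,  9.52439912e-05,
        9.12853656e-04,  8.16306662e-04]), 'tau': array([ 1.96551155e-03, -5.27614331e+01, -2.78626120e+01, -6.37880498e-05,
        1.32890840e-02, -2.81424428e-05]), 'position': array([5.99294772e+02, 5.62046767e-02, 2.29426375e+02]), 'eef_rot': array([-7.54263692e-04,  7.07119381e-01,  7.07093533e-01, -5.90186010e-04]), 'wrist_force': array([-0.66381505, -0.88636989,  0.57684401]), 'torque': array([-0.02244115, -0.00301686,  0.0054459 ]), 'width': 85.5051437677775}
scene {'fx': 390.6063906055578, 'fy': 390.6063906055578, 'cx': 277.7246826883892, 'cy': 206.60457915814027, 'k1': -0.11212329519782044, 'R': array([[ 0.73335491,  0.67964229, -0.01664151],
       [ 0.51543105, -0.57179429, -0.63826493],
       [-0.44330736,  0.45949717, -0.76963689]]), 't': array([-446.19492583, -254.88873739, 1367.86900497])}
side {'fx': 532.7827660860473, 'fy': 532.7827660860473, 'cx': 278.8160798223366, 'cy': 200.3309080952036, 'k1': 0.034152354358021664, 'R': array([[ 0.89298671, -0.44953386,  0.02222684],
       [-0.28174491, -0.59682494, -0.75127878],
       [ 0.35099078,  0.66461967, -0.65961062]]), 't': array([-511.2283486 ,  252.24423995, 1333.82012063])}
wrist {'fx': 343.618851090412, 'fy': 343.618851090412, 'cx': 275.97644596797363, 'cy': 217.34607730498269, 'k1': 0.0027393038072984523, 'R': array([[ 9.99996855e-01,  1.40353301e-04, -2.50398334e-03],
       [ 8.91702864e-04, -9.53088620e-01,  3.02690084e-01],
       [-2.34403447e-03, -3.02691365e-01, -9.53085748e-01]]), 't': array([-599.09804137,  -39.13801587,  380.38757742])}
```

View pics/a_scene.png

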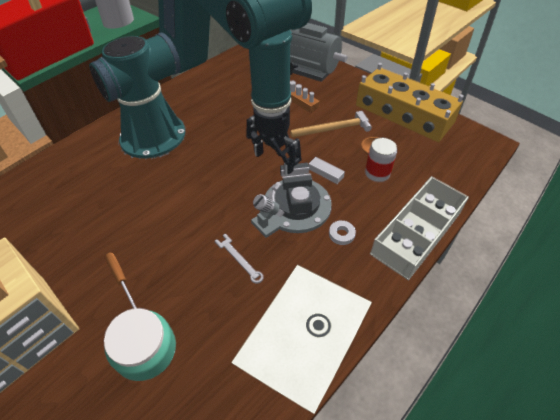

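View pics/a_side.png

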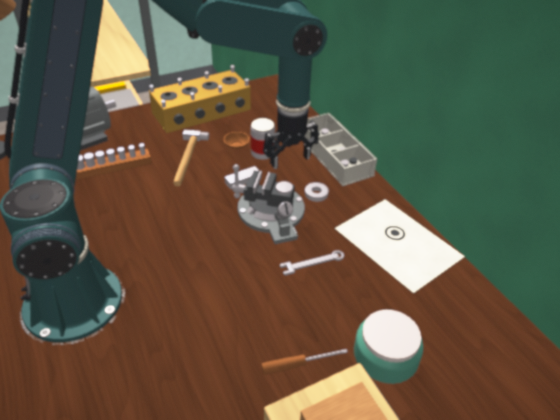

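View pics/a_wrist.png

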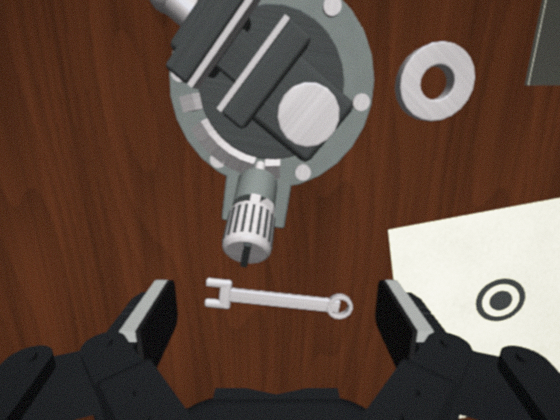

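```bash
cat > h.py <<'E'
import numpy as np, cv2
def ray(info,u,v):
    K=np.array([[info['fx'],0,info['cx']],[0,info['fy'],info['cy']],[0,0,1]])
    p=cv2.undistortPoints(np.array([[[u,v]]],float),K,np.array([info['k1'],0,0,0.]))[0,0]
    R=info['R'];t=info['t']
    d=R.T@np.array([p[0],p[1],1]);return -R.T@t,d/np.linalg.norm(d)
def plane(info,u,v,z):
    o,d=ray(info,u,v);return o+d*(z-o[2])/d[2]
def tri(rs):
    A=np.zeros((3,3));b=np.zeros(3)
    for o,d in rs:
        P=np.eye(3)-np.outer(d,d);A+=P;b+=P@o
    X=np.linalg.solve(A,b);return X,[np.linalg.norm((np.eye(3)-np.outer(d,d))@(X-o)) for o,d in rs]
def proj(info,X):
    K=np.array([[info['fx'],0,info['cx']],[0,info['fy'],info['cy']],[0,0,1]])
    return cv2.projectPoints(np.array(X,float).reshape(-1,1,3),cv2.Rodrigues(info['R'])[0],info['t'],K,np.array([info['k1'],0,0,0.]))[0][:,0]
E
python3 - <<'E'
import cv2
a=cv2.imread('pics/a_scene.png')[160:240,235:345];b=cv2.imread('pics/a_side.png')[150:250,220:320];c=cv2.imread('pics/a_wrist.png')[0:280,150:400]
cv2.imwrite('pics/b1.png',cv2.resize(a,None,fx=7,fy=7,interpolation=2)); cv2.imwrite('pics/b2.png',cv2.resize(b,None,fx=6,fy=6,interpolation=2)); cv2.imwrite('pics/b3.png',cv2.resize(c,None,fx=2,fy=2))
E
```

```text
(no output)
```

View pics/b1.png

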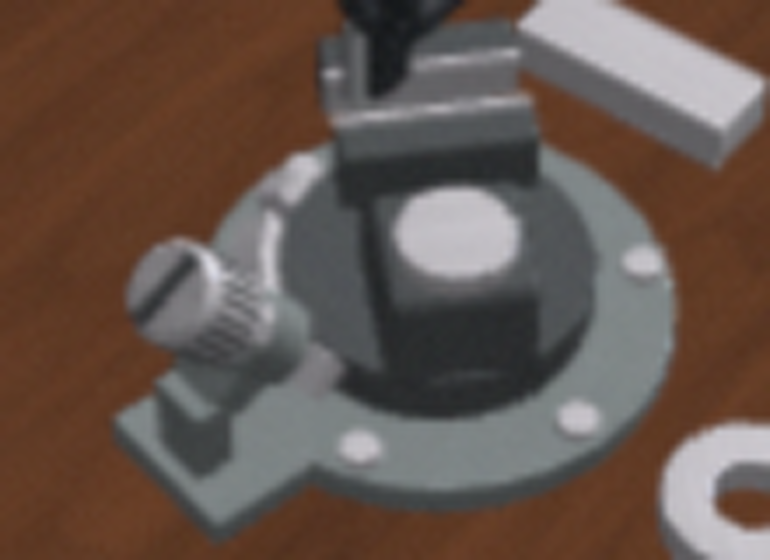

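View pics/b2.png

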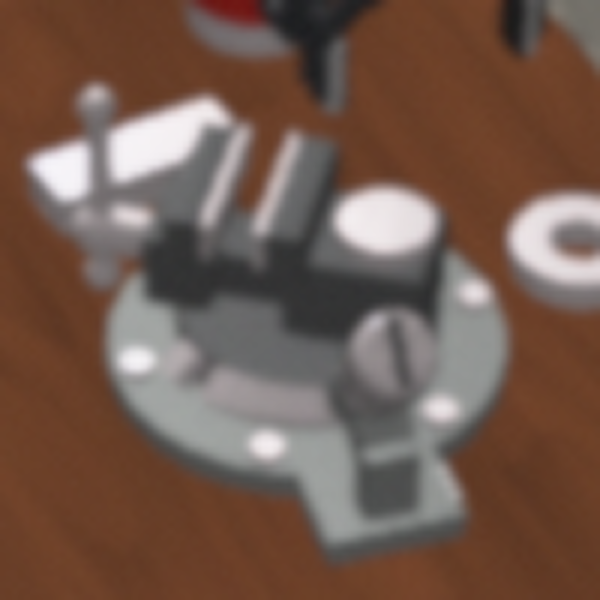

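View pics/b3.png

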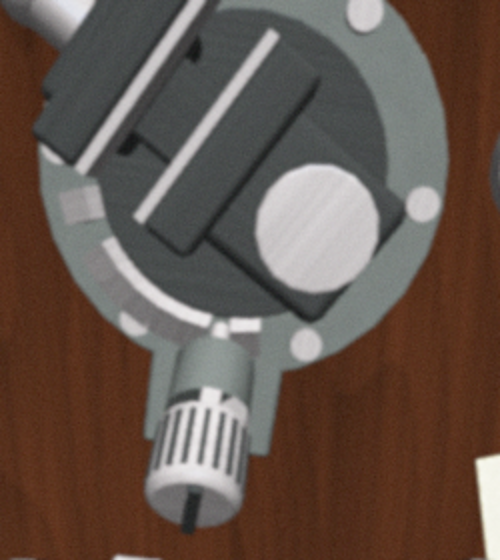

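```bash
cat > m.py <<'E'
import numpy as np, cv2
from h import *
from workcell import optics
S=optics.camera_info('scene');D=optics.camera_info('side');W=optics.camera_info('wrist')
X,e=tri([ray(S,258.6,201.7),ray(D,285.8,207.5),ray(W,247.5,252)]);print('collar end',X,e)
# disc circle z=16 from wrist edge pts
pts=[(150+u/2,v/2) for u,v in [(447,160),(441,230),(425,280),(395,325),(345,358),(300,370),(41,170),(55,230),(75,275),(430,70)]]
P=np.array([plane(W,u,v,16)[:2] for u,v in pts])
A=np.c_[2*P,np.ones(len(P))];s=np.linalg.lstsq(A,(P**2).sum(1),rcond=None)[0]
c=s[:2];print('centre',c,'rad',np.sqrt(s[2]+c@c))
pts=[(220+u/6,150+v/6) for u,v in [(507,340),(503,370),(490,405),(107,340),(115,380),(135,420),(170,455),(220,480)]]
P2=np.array([plane(D,u,v,16)[:2] for u,v in pts]);print(np.linalg.norm(P2-c,axis=1), np.linalg.norm(P-c,axis=1))
print('ball',plane(D,236,167,140), plane(D,236,167,140)[:2]-c)
d=X[:2]-c;print('out',np.linalg.norm(d),'ang of -x',np.degrees(np.arctan2(d[1],d[0])))
b=plane(D,236,167,140)[:2]-c;print('bar r',np.linalg.norm(b),np.degrees(np.arctan2(b[1],b[0])))
E
python3 m.py
```

```text
collar end [575.83684692 -32.70294655 117.68892155] [np.float64(2.2252947318280922), np.float64(2.306334174048267), np.float64(0.7587535541505139)]
centre [597.38567807  92.23143497] rad 98.84997606499786
[ 95.79068226  95.80051554  98.47946914 103.46740783 103.73786462
 107.04124642 110.7509089  112.49502423] [ 96.79616471  98.14716428 100.53693237 101.99781264  99.32550702
  95.74638706 100.82041157  98.43328981  97.77675243  98.75473427]
ball [513.94446525 164.21895065 140.        ] [-83.44121282  71.98751568]
out 126.7791457978678 ang of -x -99.78615722415913
bar r 110.20271507722809 139.21456495517302
```

```bash
python3 -m pendant '[{"x":-2.3,"y":-2.2,"z":2,"gripper":-1},{"yaw":-0.1,"z":1},{"yaw":-0.075,"z":1},{},{},{},{},{},{},{}]' 50; python3 - <<'E'
from workcell import r, optics
import cv2,json
s=r.read_state();print(s['position'],s['eef_rot'],s['time_s'])
i=optics.camera_info('wrist');im=optics.camera('wrist')
cv2.imwrite("pics/c_wrist.png",im);json.dump({k:(v.tolist() if hasattr(v,'tolist') else v) for k,v in i.items()},open('c.json','w'))
E
```

```text
[5.99463511e+02 4.94321182e-02 2.29635062e+02] [-5.75614828e-04  7.07102523e-01  7.07110655e-01 -4.60907741e-04] 0.15$[0]: bad value
```

View pics/c_wrist.png

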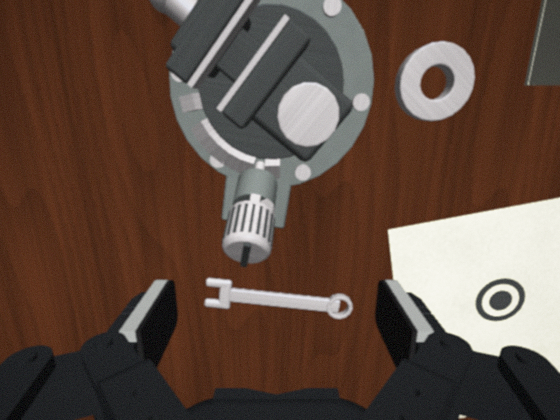

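```bash
cat > look.py <<'E'
import sys,json,cv2
from workcell import r, optics
s=r.read_state();print(s['time_s'],s['position'].round(1),s['eef_rot'].round(3),'F',s['wrist_force'].round(1),'T',s['torque'].round(2),'w',round(s['width'],1))
n=sys.argv[1]
for c in sys.argv[2:]:
    i=optics.camera_info(c);im=optics.camera(c)
    cv2.imwrite(f"pics/{n}_{c}.png",im);json.dump({k:(v.tolist() if hasattr(v,'tolist') else v) for k,v in i.items()},open(f'{n}_{c}.json','w'))
E
python3 -m pendant '[{"x":-2.3,"y":-2.2,"z":2,"yaw":0,"gripper":-1},{"x":0,"y":0,"z":1,"yaw":-0.1,"gripper":-1},{"x":0,"y":0,"z":1,"yaw":-0.075,"gripper":-1},{"x":0,"y":0,"z":0,"yaw":0,"gripper":-1},{"x":0,"y":0,"z":0,"yaw":0,"gripper":-1},{"x":0,"y":0,"z":0,"yaw":0,"gripper":-1},{"x":0,"y":0,"z":0,"yaw":0,"gripper":-1},{"x":0,"y":0,"z":0,"yaw":0,"gripper":-1},{"x":0,"y":0,"z":0,"yaw":0,"gripper":-1},{"x":0,"y":0,"z":0,"yaw":0,"gripper":-1}]' 50; python3 look.py d wrist side
```

```text
time_s: 1.45
position: [578.0, -23.0, 190.3]
eef_rot: [-0.0, 0.643, 0.766, -0.0]
wrist_force: [0.2, -0.0, -0.4]
width: 85.1
1.45 [578.  -23.  190.3] [-0.     0.643  0.766 -0.   ] F [ 0.2 -0.  -0.4] T [-0.02 -0.06  0.01] w 85.1
```

View pics/d_wrist.png

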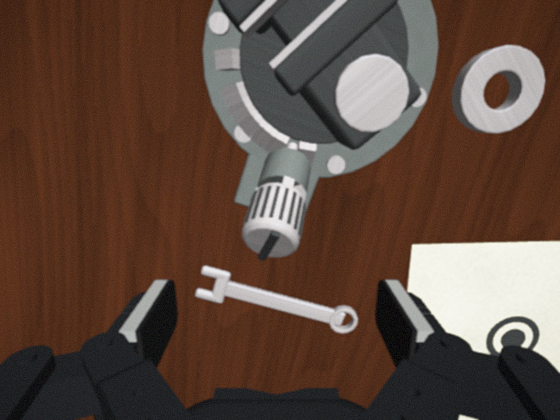

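```bash
cat >> h.py <<'E'
import json
def load(f):
    d=json.load(open(f));d['R']=np.array(d['R']);d['t']=np.array(d['t']);return d
E
python3 - <<'E'
import cv2
b=cv2.imread('pics/d_wrist.png')[130:270,220:330];cv2.imwrite('pics/d1.png',cv2.resize(b,None,fx=4,fy=4,interpolation=2))
E
python3 - <<'E'
from h import *
W=load('d_wrist.json')
print(plane(W,271,238,118))
th=np.radians(80);a=np.array([-.574*np.cos(th),-.574*np.sin(th),.819])
X=plane(W,271,238,118);g=X-19.5*a
for th in (75,80,85):
    t=np.radians(th);a=np.array([-.574*np.cos(t),-.574*np.sin(t),.819]);print(th,[proj(W,X-k*a).round(1).tolist() for k in (0,39,60,)])
print(g)
E
```

```text
[575.87278455 -28.67973267 118.        ]
75 [[[271.0, 238.0]], [[284.3, 196.9]], [[290.4, 177.9]]]
80 [[[271.0, 238.0]], [[281.9, 196.0]], [[286.9, 176.5]]]
85 [[[271.0, 238.0]], [[279.3, 195.2]], [[283.2, 175.3]]]
[577.8164286  -17.65677949 102.0295    ]
```

View pics/d1.png

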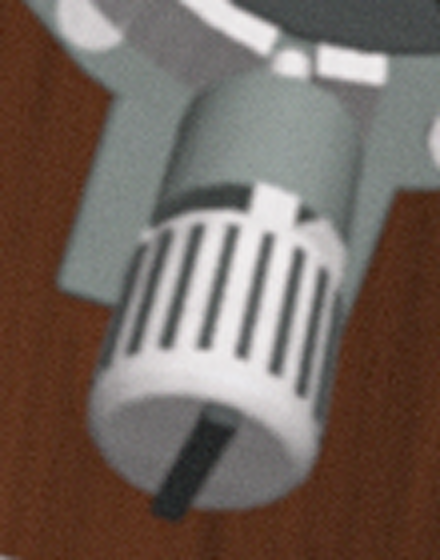

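```bash
python3 -m pendant '[{"x":-0.1,"y":-0.05,"z":2,"yaw":0,"gripper":-1},{"x":0,"y":0,"z":2,"yaw":0,"gripper":-1},{"x":0,"y":0,"z":2,"yaw":0,"gripper":-1},{"x":0,"y":0,"z":1.8,"yaw":0,"gripper":-1},{"x":0,"y":0,"z":0,"yaw":0,"gripper":-1},{"x":0,"y":0,"z":0,"yaw":0,"gripper":-0.3},{"x":0,"y":0,"z":0,"yaw":0,"gripper":-0.3},{"x":0,"y":0,"z":0,"yaw":0,"gripper":-0.3},{"x":0,"y":0,"z":0,"yaw":0,"gripper":-0.3},{"x":0,"y":0,"z":0,"yaw":0,"gripper":-0.3}]' 50; python3 look.py e wrist scene; python3 -c "
import cv2
cv2.imwrite('pics/e1.png',cv2.resize(cv2.imread('pics/e_scene.png')[130:240,215:345],None,fx=6,fy=5,interpolation=2))"
```

```text
time_s: 2.8
position: [577.7, -24.1, 112.4]
eef_rot: [0.0, 0.643, 0.766, 0.0]
wrist_force: [-0.4, 0.4, 0.6]
width: 55.1
2.8 [577.7 -24.1 112.4] [0.    0.643 0.766 0.   ] F [-0.4  0.4  0.6] T [ 0.03 -0.03  0.01] w 55.1
```

View pics/e_wrist.png

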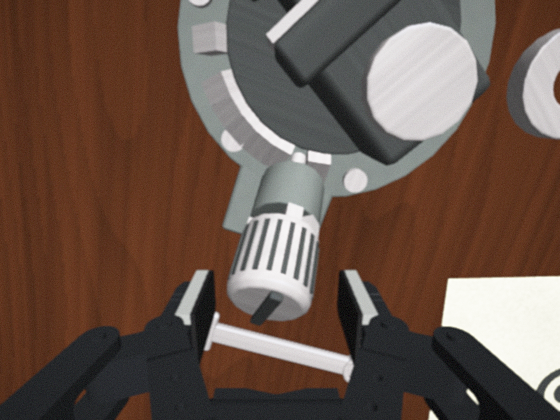

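View pics/e1.png

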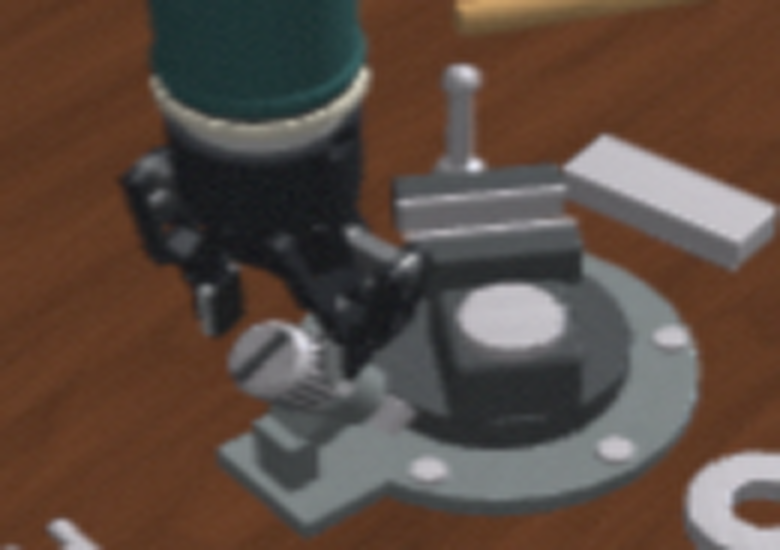

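```bash
python3 - <<'E'
from h import *
W=load('e_wrist.json')
X=plane(W,270.5,297,118);print(X)
print(proj(W,[[577.7,-24.1,106.4],[578,-21.5,102],[576,-32,118]]))
S=load('e_scene.json');u,v=215+268/6,130+360/5;print(u,v,tri([ray(S,u,v),ray(W,270.5,297)]))
E
```

```text
[576.28662339 -28.28984714 118.        ]
[[275.23926073 277.32133501]
 [276.77970564 268.55115587]
 [268.50659049 303.95969815]]
259.6666666666667 202.0 (array([576.56492219, -31.37171249, 112.9577432 ]), [np.float64(0.18527546114667962), np.float64(0.1852754611466925)])
```

```bash
python3 -m pendant '[{"x":0.1,"y":0.05,"z":0,"yaw":0,"gripper":0},{"x":0,"y":0,"z":0,"yaw":0,"gripper":1},{"x":0,"y":0,"z":0,"yaw":0,"gripper":1},{"x":0,"y":0,"z":0,"yaw":0,"gripper":1},{"x":0,"y":0,"z":0,"yaw":0,"gripper":1},{"x":0,"y":0,"z":0,"yaw":0,"gripper":1},{"x":0,"y":0,"z":0,"yaw":0,"gripper":1},{"x":0,"y":0,"z":0,"yaw":0,"gripper":1},{"x":0,"y":0,"z":0,"yaw":0,"gripper":1},{"x":0,"y":0,"z":0,"yaw":0,"gripper":1}]' 60; python3 look.py f wrist
```

```text
time_s: 4.15
position: [575.3, -23.1, 112.8]
eef_rot: [-0.002, 0.643, 0.766, -0.002]
wrist_force: [-8.4, -1.5, 12.0]
width: 34.2
4.15 [575.3 -23.1 112.8] [-0.002  0.643  0.766 -0.002] F [-8.4 -1.5 12. ] T [-0.29  1.55 -0.02] w 34.2
```

View pics/f_wrist.png

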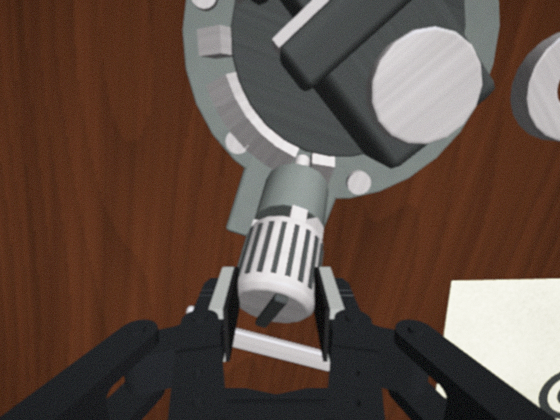

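```bash
python3 look.py g side scene; python3 -c "
import cv2
cv2.imwrite('pics/g1.png',cv2.resize(cv2.imread('pics/g_scene.png')[140:230,225:325],None,fx=7,fy=6,interpolation=2))
cv2.imwrite('pics/g2.png',cv2.resize(cv2.imread('pics/g_side.png')[130:250,220:320],None,fx=6,fy=5,interpolation=2))
cv2.imwrite('pics/g3.png',cv2.resize(cv2.imread('pics/f_wrist.png')[190:370,190:370],None,fx=3,fy=3,interpolation=2))"
```

```text
4.2 [575.3 -23.1 112.8] [-0.002  0.643  0.766 -0.002] F [-7.5 -1.5 11.7] T [-0.25  1.53 -0.06] w 34.2
```

View pics/g1.png

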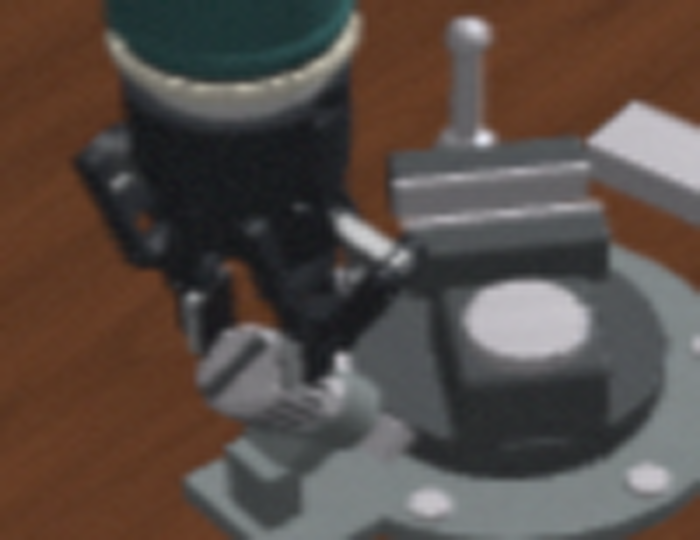

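View pics/g2.png

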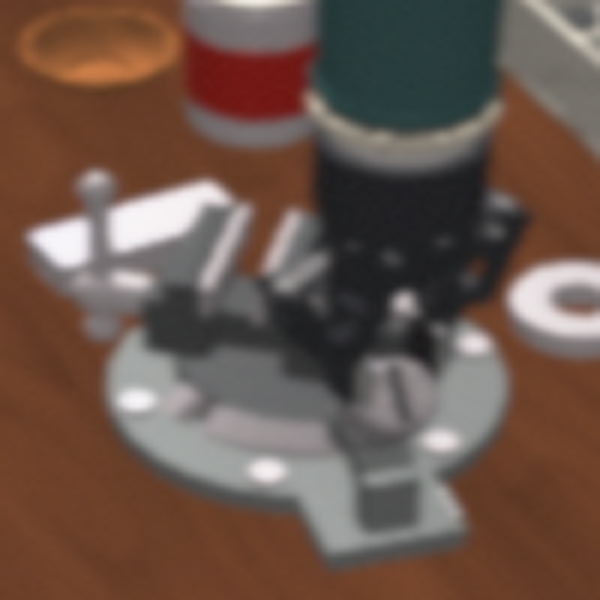

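View pics/g3.png

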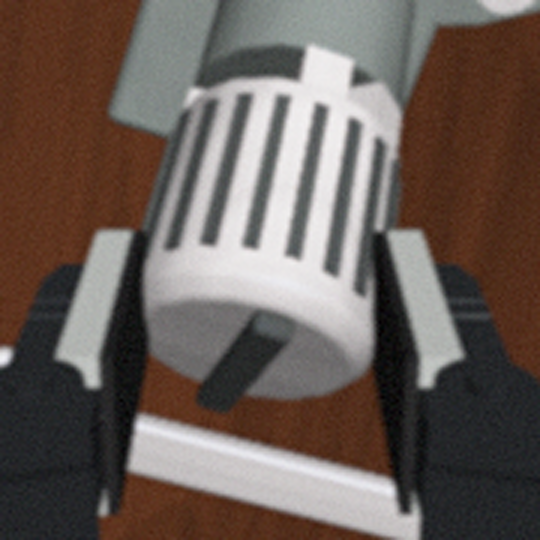

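```bash
python3 -m pendant '[{"x":-0.23,"y":-0.08,"z":-0.35,"yaw":0,"gripper":1},{"x":-0.23,"y":-0.08,"z":-0.35,"yaw":0,"gripper":1},{"x":-0.23,"y":-0.08,"z":-0.35,"yaw":0,"gripper":1},{"x":-0.23,"y":-0.08,"z":-0.35,"yaw":0,"gripper":1},{"x":0,"y":0,"z":0,"yaw":0,"gripper":1},{"x":0,"y":0,"z":0,"yaw":0,"gripper":1},{"x":0,"y":0,"z":0,"yaw":0,"gripper":1},{"x":0,"y":0,"z":0,"yaw":0,"gripper":1},{"x":0,"y":0,"z":0,"yaw":0,"gripper":1},{"x":0,"y":0,"z":0,"yaw":0,"gripper":1}]' 60; python3 look.py i wrist scene
python3 -c "
import cv2
cv2.imwrite('pics/i1.png',cv2.resize(cv2.imread('pics/i_scene.png')[140:230,225:325],None,fx=7,fy=6,interpolation=2))
cv2.imwrite('pics/i3.png',cv2.resize(cv2.imread('pics/i_wrist.png')[130:370,190:370],None,fx=3,fy=2.5,interpolation=2))"
```

```text
time_s: 5.55
position: [573.7, -30.0, 123.8]
eef_rot: [-0.004, 0.643, 0.766, -0.0]
wrist_force: [1.6, 7.9, -13.3]
width: 33.4
5.55 [573.7 -30.  123.8] [-0.004  0.643  0.766 -0.   ] F [  1.6   7.9 -13.3] T [1.3  0.04 0.06] w 33.4
```

View pics/i1.png

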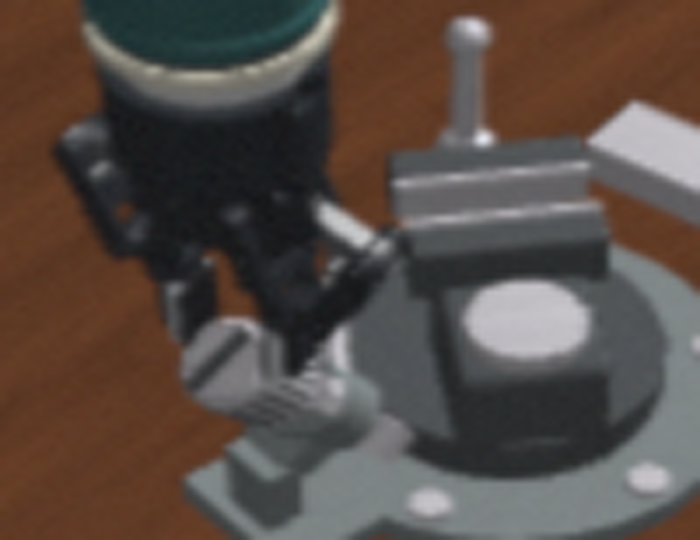

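View pics/i3.png

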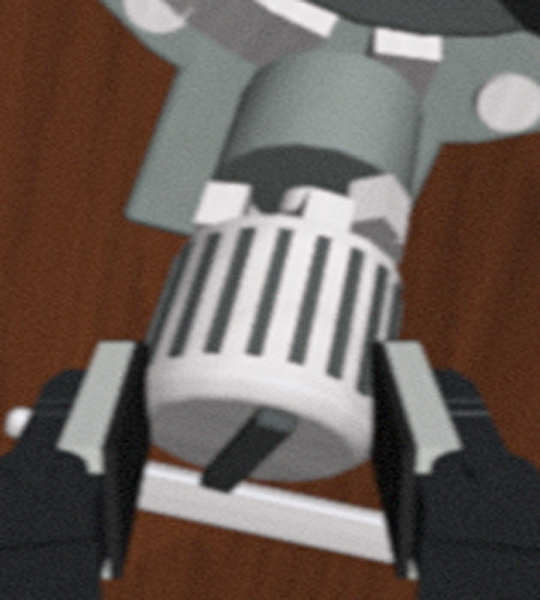

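```bash
python3 -m pendant '[{"x":-0.08,"y":-0.03,"z":-0.12,"yaw":0,"gripper":1},{"x":-0.08,"y":-0.03,"z":-0.12,"yaw":0,"gripper":1},{"x":0,"y":0,"z":0,"yaw":0,"gripper":1},{"x":0,"y":0,"z":0,"yaw":0,"gripper":1},{"x":0,"y":0,"z":0,"yaw":0,"gripper":1},{"x":0,"y":0,"z":0,"yaw":0,"gripper":1},{"x":0,"y":0,"z":0,"yaw":0,"gripper":1},{"x":0,"y":0,"z":0,"yaw":0,"gripper":1},{"x":0,"y":0,"z":0,"yaw":0,"gripper":1},{"x":0,"y":0,"z":0,"yaw":0,"gripper":1}]' 60; python3 look.py j wrist 
python3 -c "
import cv2
cv2.imwrite('pics/j3.png',cv2.resize(cv2.imread('pics/j_wrist.png')[130:370,190:370],None,fx=3,fy=2.5,interpolation=2))"
```

```text
time_s: 6.9
position: [573.4, -31.6, 126.0]
eef_rot: [-0.004, 0.643, 0.766, -0.0]
wrist_force: [1.6, 8.3, -12.6]
width: 33.5
6.9 [573.4 -31.6 126. ] [-0.004  0.643  0.766 -0.   ] F [  1.6   8.3 -12.6] T [ 1.3  -0.06  0.04] w 33.5
```

View pics/j3.png

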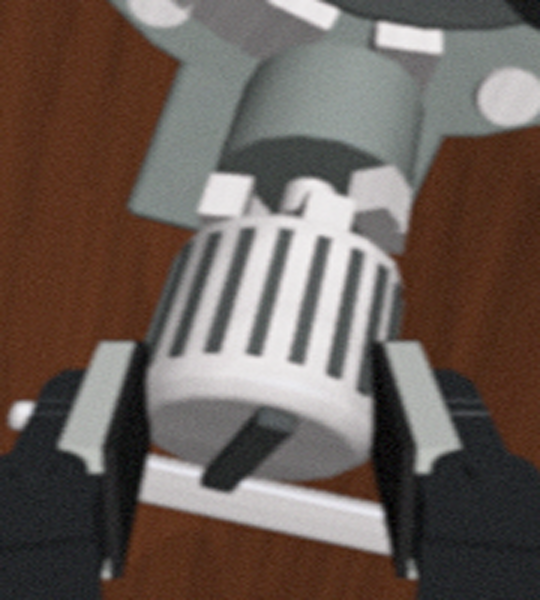

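```bash
python3 -m pendant '[{"x":0,"y":0,"z":0,"yaw":0.08,"gripper":1},{"x":0,"y":0,"z":0,"yaw":0.08,"gripper":1},{"x":0,"y":0,"z":0,"yaw":0.08,"gripper":1},{"x":0,"y":0,"z":0,"yaw":0.08,"gripper":1},{"x":0,"y":0,"z":0,"yaw":0.08,"gripper":1},{"x":0,"y":0,"z":0,"yaw":0,"gripper":1},{"x":0,"y":0,"z":0,"yaw":0,"gripper":1},{"x":0,"y":0,"z":0,"yaw":0,"gripper":1},{"x":0,"y":0,"z":0,"yaw":0,"gripper":1},{"x":0,"y":0,"z":0,"yaw":0,"gripper":1}]' 60; python3 look.py k wrist 
python3 -c "
import cv2
cv2.imwrite('pics/k3.png',cv2.resize(cv2.imread('pics/k_wrist.png')[130:370,190:370],None,fx=3,fy=2.5,interpolation=2))"
```

```text
time_s: 8.2
position: [574.8, -33.3, 127.4]
eef_rot: [-0.002, 0.782, 0.624, -0.001]
wrist_force: [0.2, 5.2, -15.2]
width: 31.4
8.2 [574.8 -33.3 127.4] [-0.002  0.782  0.624 -0.001] F [  0.2   5.2 -15.2] T [ 0.78 -0.62 -0.35] w 31.4
```

View pics/k3.png

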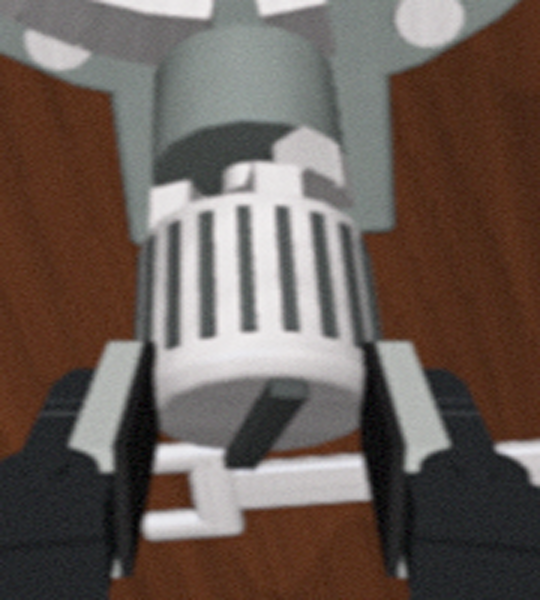

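```bash
python3 look.py l scene side
python3 -c "
import cv2,numpy as np
a=cv2.resize(cv2.imread('pics/l_scene.png')[170:225,240:305],None,fx=6,fy=6,interpolation=2)
b=cv2.resize(cv2.imread('pics/i_scene.png')[170:225,240:305],None,fx=6,fy=6,interpolation=2)
cv2.imwrite('pics/l3.png',np.hstack([b,a]))"
```

```text
8.25 [574.7 -33.4 127.4] [-0.002  0.782  0.624 -0.001] F [  0.3   4.7 -15. ] T [ 0.79 -0.6  -0.48] w 30.8
```

View pics/l3.png

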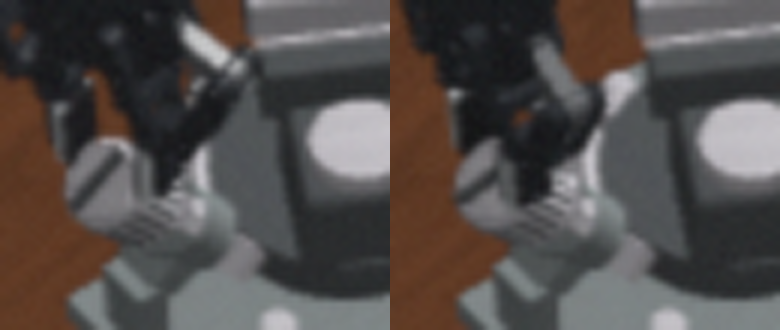

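```bash
cat > ang.py <<'E'
from h import *
th=np.radians(80);a=np.array([-.574*np.cos(th),-.574*np.sin(th),.819])
ex=np.array([-np.sin(th),np.cos(th),0]) # mount y
ey=np.cross(a,ex)
def ang(info,p,q,pull):
    o0=np.array([576,-31,118])+a*(4+pull)
    P=[]
    for u,v in (p,q):
        o,d=ray(info,u,v);P.append(o+d*((o0-o)@a)/(d@a))
    w=P[1]-P[0];m=(P[0]+P[1])/2-o0
    return np.degrees(np.arctan2(w@ey,w@ex)),np.linalg.norm(w),m@ex,m@ey
E
python3 - <<'E'
from ang import *
f=lambda u,v:(190+u/3,130+v/2.5)
g=lambda u,v:(190+u/3,190+v/3)
print(ang(load('f_wrist.json'),g(212,398),g(270,325),0))
print(ang(load('j_wrist.json'),f(218,483),f(278,418),16))
print(ang(load('k_wrist.json'),f(240,460),f(290,388),17))
E
```

```text
(np.float64(-90.57127259862787), np.float64(31.77688457387285), np.float64(1.1663876849290686), np.float64(-0.3149763112015043))
(np.float64(-90.12028949831702), np.float64(32.95100387178244), np.float64(0.7503703734547572), np.float64(-2.14330197694027))
(np.float64(-105.93823321111269), np.float64(29.921516759002444), np.float64(-0.10308395883524413), np.float64(-10.796743588007208))
```

```bash
python3 -m pendant '[{"x":-0.05,"y":0,"z":-0.08,"yaw":0,"gripper":1},{"x":-0.05,"y":0,"z":-0.08,"yaw":0.04,"gripper":1},{"x":0,"y":0,"z":0,"yaw":0.08,"gripper":1},{"x":0,"y":0,"z":0,"yaw":0.08,"gripper":1},{"x":0,"y":0,"z":0,"yaw":0.08,"gripper":1},{"x":0,"y":0,"z":0,"yaw":0.08,"gripper":1},{"x":0,"y":0,"z":0,"yaw":0,"gripper":1},{"x":0,"y":0,"z":0,"yaw":0,"gripper":1},{"x":0,"y":0,"z":0,"yaw":0,"gripper":1},{"x":0,"y":0,"z":0,"yaw":0,"gripper":1}]' 85; python3 look.py m wrist scene
python3 -c "
import cv2,numpy as np
cv2.imwrite('pics/m3.png',cv2.resize(cv2.imread('pics/m_wrist.png')[130:370,190:370],None,fx=3,fy=2.5,interpolation=2))
a=cv2.resize(cv2.imread('pics/m_scene.png')[170:225,240:305],None,fx=6,fy=6,interpolation=2)
b=cv2.resize(cv2.imread('pics/i_scene.png')[170:225,240:305],None,fx=6,fy=6,interpolation=2)
cv2.imwrite('pics/m4.png',np.hstack([b,a]))"
```

```text
time_s: 9.6
position: [574.3, -38.2, 132.3]
eef_rot: [0.002, 0.88, 0.475, -0.002]
wrist_force: [-9.4, -7.0, 11.2]
width: -0.1
9.6 [574.3 -38.2 132.3] [ 0.002  0.88   0.475 -0.002] F [-9.4 -7.  11.2] T [-1.22  1.53  0.04] w -0.1
```

View pics/m3.png

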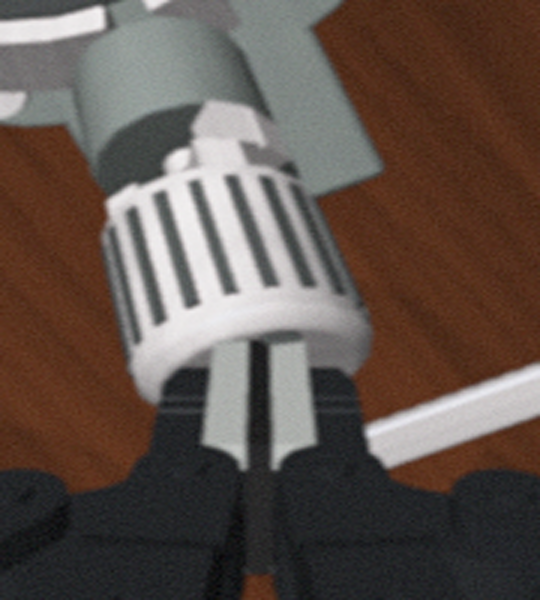

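View pics/m4.png

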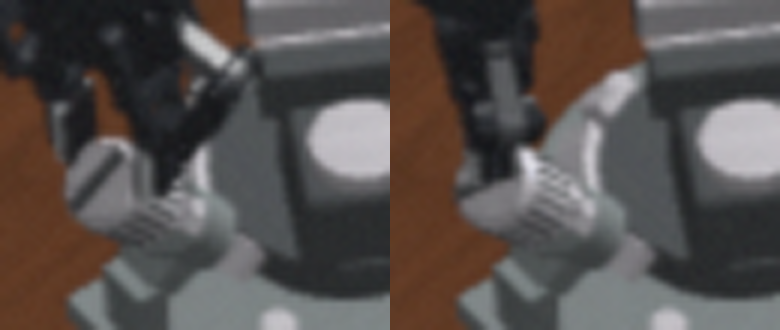

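```bash
python3 -m pendant '[{"x":-0.5,"y":0.2,"z":-1,"yaw":0,"gripper":1},{"x":-0.5,"y":0.2,"z":-2,"yaw":0,"gripper":1},{"x":0,"y":0,"z":-4,"yaw":0,"gripper":-1},{"x":0,"y":0,"z":0,"yaw":-0.18,"gripper":-1},{"x":0,"y":0,"z":0,"yaw":-0.18,"gripper":-1},{"x":0,"y":0,"z":0,"yaw":0,"gripper":-1},{"x":0,"y":0,"z":0,"yaw":0,"gripper":-1},{"x":0,"y":0,"z":0,"yaw":0,"gripper":-1},{"x":0,"y":0,"z":0,"yaw":0,"gripper":-1},{"x":0,"y":0,"z":0,"yaw":0,"gripper":-1}]' 60; python3 look.py n wrist scene side
python3 -c "
import cv2,numpy as np
cv2.imwrite('pics/n3.png',cv2.resize(cv2.imread('pics/n_wrist.png')[110:310,190:370],None,fx=4,fy=3,interpolation=2))
a=cv2.resize(cv2.imread('pics/n_scene.png')[170:225,240:305],None,fx=6,fy=6,interpolation=2)
b=cv2.resize(cv2.imread('pics/n_side.png')[180:240,255:320],None,fx=6,fy=5.5,interpolation=2)
cv2.imwrite('pics/n4.png',np.hstack([b,a]))"
```

```text
time_s: 10.95
position: [573.7, -45.8, 200.2]
eef_rot: [-0.0, 0.782, 0.623, -0.0]
wrist_force: [-0.5, -1.1, 0.5]
width: 85.3
10.95 [573.7 -45.8 200.2] [-0.     0.782  0.623 -0.   ] F [-0.5 -1.1  0.5] T [ 0.01  0.02 -0.  ] w 85.3
```

View pics/n3.png

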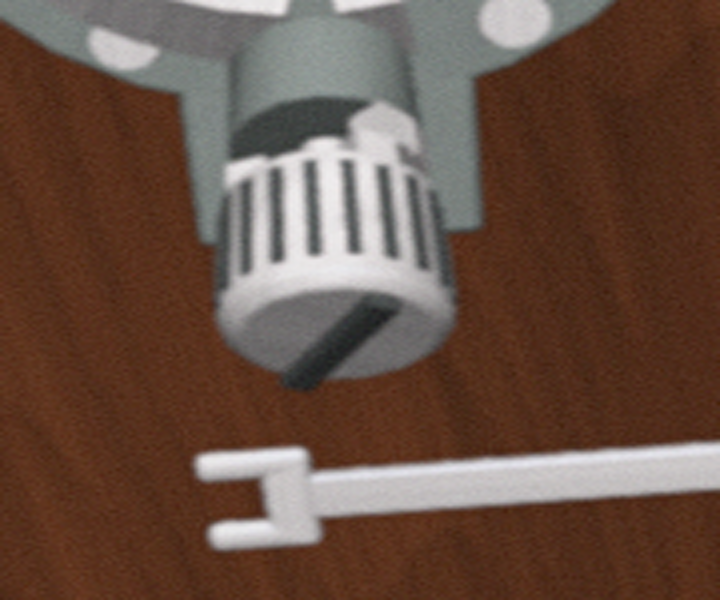

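View pics/n4.png

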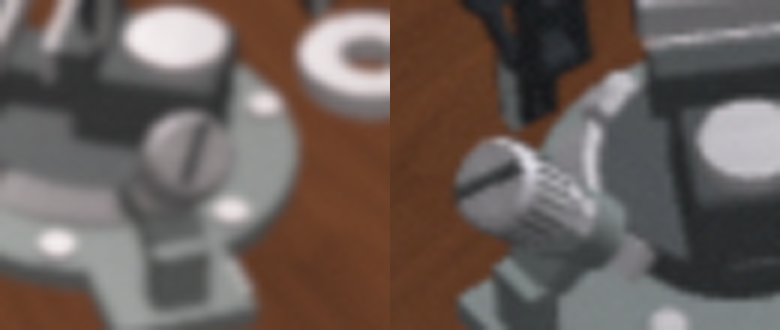

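```bash
python3 - <<'E'
from ang import *
W,S,D=[load(f'n_{c}.json') for c in('wrist','scene','side')]
print(tri([ray(W,274,220.7),ray(S,257.5,201.2),ray(D,286.3,208.7)]))
for q in [(W,S)]: print(tri([ray(W,274,220.7),ray(S,257.5,201.2)]),tri([ray(W,274,220.7),ray(D,286.3,208.7)]))
f=lambda u,v:(190+u/4,110+v/3)
print(ang(W,f(300,380),f(382,300),12))
print('predicted',np.array([576,-31,118])+12*a)
E
```

```text
(array([573.95074138, -38.89525643, 121.58420306]), [np.float64(1.723655146195343), np.float64(1.924176920337091), np.float64(1.4139767922918798)])
(array([574.99606234, -39.39480644, 122.65671627]), [np.float64(1.5740237632619576), np.float64(1.5740237632619072)]) (array([572.85622364, -39.86619012, 122.80185033]), [np.float64(0.9261798254544873), np.float64(0.9261798254544706)])
(np.float64(-117.393714211424), np.float64(31.79800854764931), np.float64(0.11143005449032942), np.float64(-0.11008871202209089))
predicted [574.80391135 -37.7833558  127.828     ]
```

```bash
python3 -m pendant '[{"x":2.4,"y":-0.1,"z":1,"yaw":0,"gripper":-1},{"x":0,"y":0,"z":2,"yaw":-0.17,"gripper":-1},{"x":0,"y":0,"z":2,"yaw":-0.16,"gripper":-1},{"x":0,"y":0,"z":2,"yaw":-0.16,"gripper":-1},{"x":0,"y":0,"z":2.1,"yaw":0,"gripper":-1},{"x":0,"y":0,"z":0,"yaw":0,"gripper":-0.2},{"x":0,"y":0,"z":0,"yaw":0,"gripper":-0.2},{"x":0,"y":0,"z":0,"yaw":0,"gripper":-0.2},{"x":0,"y":0,"z":0,"yaw":0,"gripper":-0.2},{"x":0,"y":0,"z":0,"yaw":0,"gripper":-0.2}]' 60; python3 look.py o wrist
python3 -c "
import cv2,numpy as np
cv2.imwrite('pics/o3.png',cv2.resize(cv2.imread('pics/o_wrist.png')[130:370,190:370],None,fx=3,fy=2.5,interpolation=2))"
```

```text
time_s: 12.35
position: [576.6, -22.5, 110.1]
eef_rot: [-0.001, 0.607, 0.794, -0.001]
wrist_force: [-4.2, -2.0, 1.5]
width: 51.4
12.35 [576.6 -22.5 110.1] [-0.001  0.607  0.794 -0.001] F [-4.2 -2.   1.5] T [-0.27  0.81  0.01] w 51.4
```

View pics/o3.png

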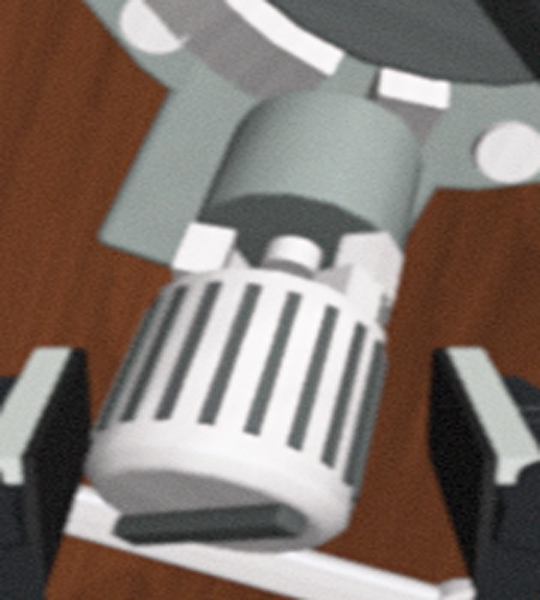

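```bash
python3 -m pendant '[{"x":0,"y":-0.1,"z":0,"yaw":0.08,"gripper":-0.2},{"x":0,"y":0,"z":0,"yaw":0.08,"gripper":-0.2},{"x":0,"y":0,"z":0,"yaw":0,"gripper":1},{"x":0,"y":0,"z":0,"yaw":0,"gripper":1},{"x":0,"y":0,"z":0,"yaw":0,"gripper":1},{"x":0,"y":0,"z":0,"yaw":0,"gripper":1},{"x":0,"y":0,"z":0,"yaw":0,"gripper":1},{"x":0,"y":0,"z":0,"yaw":0,"gripper":1},{"x":0,"y":0,"z":0,"yaw":0,"gripper":1},{"x":0,"y":0,"z":0,"yaw":0,"gripper":1}]' 50; python3 look.py p wrist
python3 -c "
import cv2,numpy as np
cv2.imwrite('pics/p3.png',cv2.resize(cv2.imread('pics/p_wrist.png')[130:370,190:370],None,fx=3,fy=2.5,interpolation=2))"
```

```text
time_s: 13.65
position: [574.4, -22.5, 110.6]
eef_rot: [-0.002, 0.669, 0.744, -0.002]
wrist_force: [-9.9, -0.7, 11.4]
width: 38.1
13.65 [574.4 -22.5 110.6] [-0.002  0.669  0.744 -0.002] F [-9.9 -0.7 11.4] T [-0.28  1.4  -0.38] w 38.1
```

View pics/p3.png

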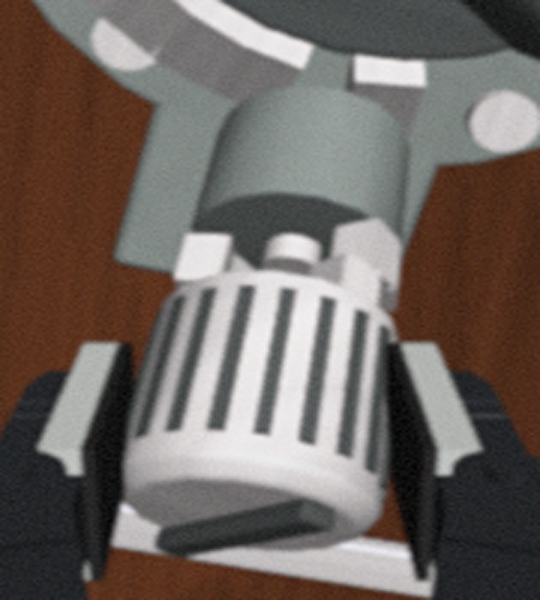

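```bash
python3 -m pendant '[{"x":0,"y":-0.15,"z":-0.05,"yaw":0.08,"gripper":1},{"x":0,"y":0,"z":0,"yaw":0.08,"gripper":1},{"x":0,"y":0,"z":0,"yaw":0.08,"gripper":1},{"x":0,"y":0,"z":0,"yaw":0.08,"gripper":1},{"x":0,"y":0,"z":0,"yaw":0.08,"gripper":1},{"x":0,"y":0,"z":0,"yaw":0.08,"gripper":1},{"x":0,"y":0,"z":0,"yaw":0.08,"gripper":1},{"x":0,"y":0,"z":0,"yaw":0,"gripper":1},{"x":0,"y":0,"z":0,"yaw":0,"gripper":1},{"x":0,"y":0,"z":0,"yaw":0,"gripper":1}]' 60; python3 look.py q wrist
python3 -c "
import cv2,numpy as np
cv2.imwrite('pics/q3.png',cv2.resize(cv2.imread('pics/q_wrist.png')[130:370,190:370],None,fx=3,fy=2.5,interpolation=2))"
```

```text
time_s: 14.95
position: [581.0, -18.2, 111.5]
eef_rot: [-0.0, 0.849, 0.529, 0.006]
wrist_force: [10.6, 18.0, -5.4]
width: 34.7
14.95 [581.  -18.2 111.5] [-0.     0.849  0.529  0.006] F [10.6 18.  -5.4] T [ 3.14 -1.97 -0.11] w 34.7
```

View pics/q3.png

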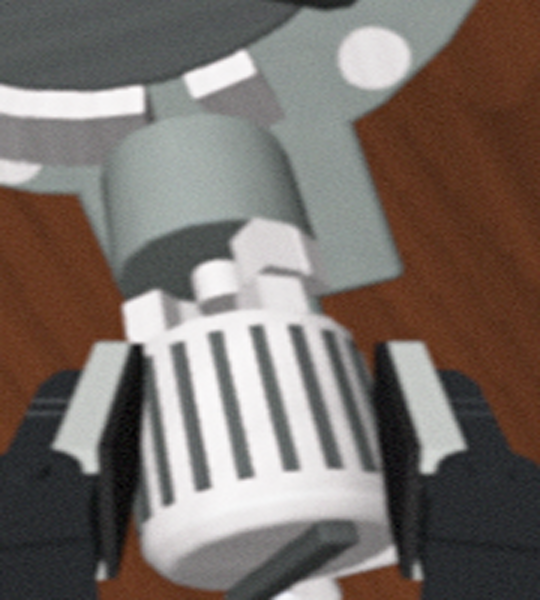

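```bash
python3 - <<'E'
import cv2
cv2.imwrite('pics/q4.png',cv2.resize(cv2.imread('pics/q_wrist.png')[310:400,220:340],None,fx=6,fy=6,interpolation=2))
from ang import *
f=lambda u,v:(190+u/3,130+v/2.5)
print(ang(load('p_wrist.json'),f(170,540),f(318,512),12))
print(ang(load('q_wrist.json'),f(240,592),f(340,532),12))
E
```

```text
(np.float64(-118.40970968867997), np.float64(31.881606367273143), np.float64(1.149755090412944), np.float64(-3.1543582608859024))
(np.float64(-132.3240930272402), np.float64(29.384602482682812), np.float64(0.5569906387115348), np.float64(4.7008700202295834))
```

View pics/q4.png

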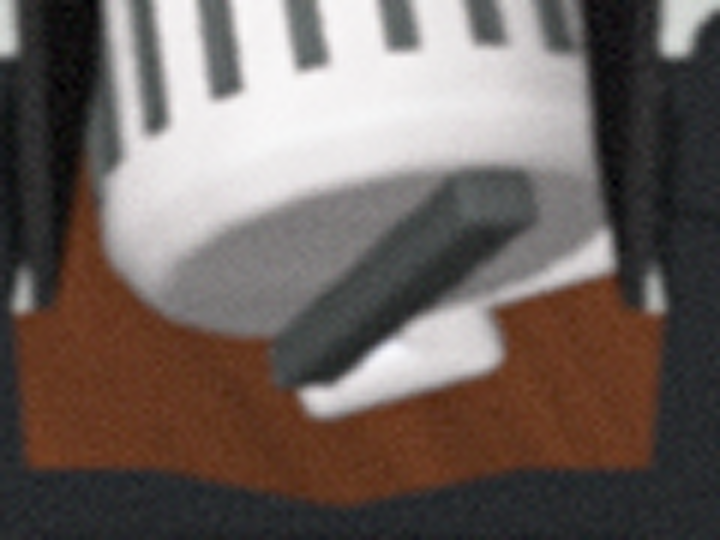

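```bash
python3 -m pendant '[{"x":0,"y":0,"z":0,"yaw":0,"gripper":-0.6},{"x":0,"y":0,"z":0,"yaw":0,"gripper":-0.6},{"x":0,"y":0,"z":0,"yaw":0,"gripper":-0.6},{"x":0,"y":0,"z":0,"yaw":-0.17,"gripper":-0.6},{"x":0,"y":0,"z":0,"yaw":-0.17,"gripper":-0.6},{"x":0,"y":0,"z":0,"yaw":-0.15,"gripper":-0.6},{"x":0,"y":0,"z":0,"yaw":0,"gripper":-0.6},{"x":0,"y":0,"z":0,"yaw":0,"gripper":-0.6},{"x":0,"y":0,"z":0,"yaw":0,"gripper":-0.6},{"x":0,"y":0,"z":0,"yaw":0,"gripper":-0.6}]' 60; python3 look.py r wrist
python3 -c "
import cv2,numpy as np
cv2.imwrite('pics/r3.png',cv2.resize(cv2.imread('pics/r_wrist.png')[130:370,190:370],None,fx=3,fy=2.5,interpolation=2))"
```

```text
time_s: 16.25
position: [575.6, -22.6, 109.8]
eef_rot: [-0.0, 0.695, 0.719, -0.0]
wrist_force: [0.5, -0.0, -0.3]
width: 68.2
16.25 [575.6 -22.6 109.8] [-0.     0.695  0.719 -0.   ] F [ 0.5 -0.  -0.3] T [0.02 0.04 0.02] w 68.2
```

View pics/r3.png

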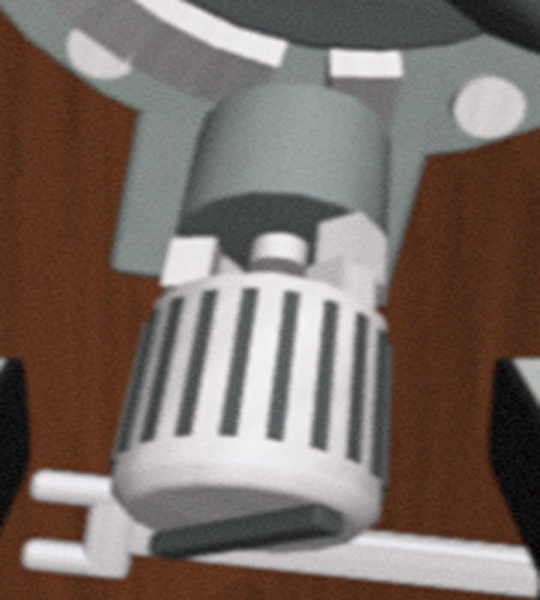

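```bash
python3 - <<'E'
from ang import *
f=lambda u,v:(190+u/3,130+v/2.5)
print(ang(load('r_wrist.json'),f(160,545),f(328,518),12))
E
```

```text
(np.float64(-126.69542132693216), np.float64(32.823714843354495), np.float64(0.9731357578586803), np.float64(-1.9661804424201499))
```

```bash
python3 -m pendant '[{"x":-0.1,"y":0,"z":0,"yaw":0,"gripper":1},{"x":0,"y":0,"z":0,"yaw":0,"gripper":1},{"x":0,"y":0,"z":0,"yaw":0,"gripper":1},{"x":0,"y":0,"z":0,"yaw":0,"gripper":1},{"x":0,"y":0,"z":0,"yaw":0.11,"gripper":1},{"x":0,"y":0,"z":0,"yaw":0.11,"gripper":1},{"x":0,"y":0,"z":0,"yaw":0.11,"gripper":1},{"x":0,"y":0,"z":0,"yaw":0.11,"gripper":1},{"x":0,"y":0,"z":0,"yaw":0.11,"gripper":1},{"x":0,"y":0,"z":0,"yaw":0.11,"gripper":1}]' 80; python3 look.py s wrist
python3 -m pendant '[{"x":0,"y":0,"z":0,"yaw":0,"gripper":-0.7},{"x":0,"y":0,"z":0,"yaw":0,"gripper":-0.7},{"x":0,"y":0,"z":0,"yaw":0,"gripper":-0.7},{"x":0,"y":0,"z":0,"yaw":-0.17,"gripper":-0.7},{"x":0,"y":0,"z":0,"yaw":-0.17,"gripper":-0.7},{"x":0,"y":0,"z":0,"yaw":-0.17,"gripper":-0.7},{"x":0,"y":0,"z":0,"yaw":-0.15,"gripper":-0.7},{"x":0,"y":0,"z":0,"yaw":0,"gripper":-0.7},{"x":0,"y":0,"z":0,"yaw":0,"gripper":-0.7},{"x":0,"y":0,"z":0,"yaw":0,"gripper":-0.7}]' 60; python3 look.py t wrist
python3 -c "
import cv2,numpy as np
cv2.imwrite('pics/s3.png',cv2.resize(cv2.imread('pics/s_wrist.png')[130:400,190:370],None,fx=3,fy=2.2,interpolation=2))
cv2.imwrite('pics/t3.png',cv2.resize(cv2.imread('pics/t_wrist.png')[130:370,190:370],None,fx=3,fy=2.5,interpolation=2))"
```

```text
time_s: 17.55
position: [580.0, -19.3, 110.4]
eef_rot: [-0.001, 0.891, 0.454, 0.005]
wrist_force: [15.8, 16.1, -5.2]
width: 34.7
17.55 [580.  -19.3 110.4] [-0.001  0.891  0.454  0.005] F [15.8 16.1 -5.2] T [ 4.32 -0.22  2.03] w 34.7
time_s: 18.85
position: [575.5, -23.7, 109.8]
eef_rot: [-0.0, 0.695, 0.719, -0.0]
wrist_force: [-0.2, 0.5, 0.1]
width: 72.5
18.85 [575.5 -23.7 109.8] [-0.     0.695  0.719 -0.   ] F [-0.2  0.5  0.1] T [-0.04  0.04  0.01] w 72.5
```

View pics/s3.png

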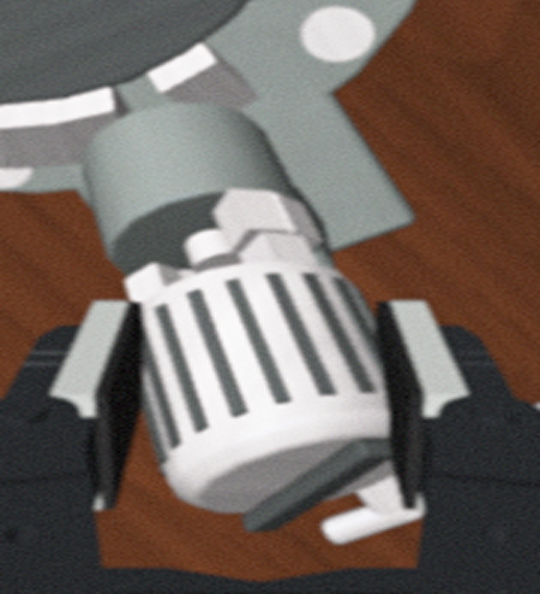

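View pics/t3.png

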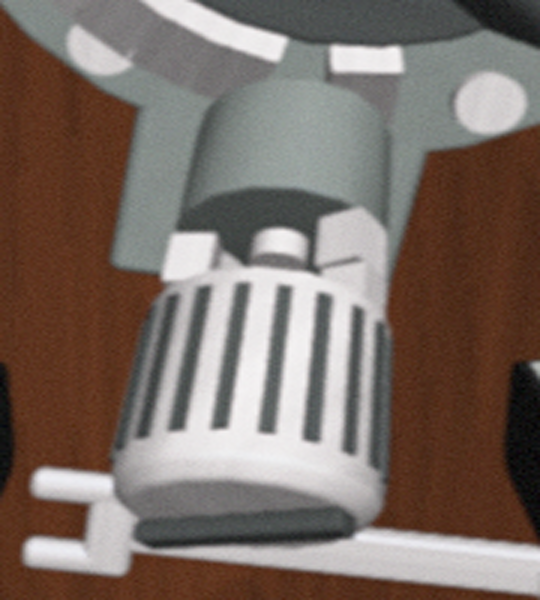

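```bash
python3 - <<'E'
from ang import *
f=lambda u,v:(190+u/3,130+v/2.5)
print(ang(load('t_wrist.json'),f(150,532),f(342,520),12),ang(load('t_wrist.json'),f(145,540),f(345,527),12))
E
```

```text
(np.float64(-139.90771360128028), np.float64(31.1946315525933), np.float64(0.7605586864230187), np.float64(-2.5866265155477315)) (np.float64(-138.9262581622601), np.float64(33.57570821334296), np.float64(0.3638243756387114), np.float64(1.3613067099263094))
```

```bash
python3 -m pendant '[{"x":0,"y":0,"z":0,"yaw":0,"gripper":1},{"x":0,"y":0,"z":0,"yaw":0,"gripper":1},{"x":0,"y":0,"z":0,"yaw":0,"gripper":1},{"x":0,"y":0,"z":0,"yaw":0,"gripper":1},{"x":0,"y":0,"z":0,"yaw":0.11,"gripper":1},{"x":0,"y":0,"z":0,"yaw":0.11,"gripper":1},{"x":0,"y":0,"z":0,"yaw":0.11,"gripper":1},{"x":0,"y":0,"z":0,"yaw":0.11,"gripper":1},{"x":0,"y":0,"z":0,"yaw":0.11,"gripper":1},{"x":0,"y":0,"z":0,"yaw":0.05,"gripper":1}]' 80; python3 look.py u
python3 -m pendant '[{"x":0,"y":0,"z":0,"yaw":0,"gripper":-1},{"x":0,"y":0,"z":0,"yaw":0,"gripper":-1},{"x":0,"y":0,"z":0,"yaw":0,"gripper":-1},{"x":0,"y":0,"z":-3,"yaw":0,"gripper":-1},{"x":0,"y":0,"z":-3,"yaw":-0.1,"gripper":-1},{"x":0,"y":0,"z":-3,"yaw":-0.15,"gripper":-1},{"x":0,"y":0,"z":0,"yaw":0,"gripper":-1},{"x":0,"y":0,"z":0,"yaw":0,"gripper":-1},{"x":0,"y":0,"z":0,"yaw":0,"gripper":-1},{"x":0,"y":0,"z":0,"yaw":0,"gripper":-1}]' 60; python3 look.py v wrist
python3 -c "
import cv2,numpy as np
cv2.imwrite('pics/v3.png',cv2.resize(cv2.imread('pics/v_wrist.png')[130:330,190:370],None,fx=4,fy=3,interpolation=2))"
```

```text
time_s: 20.15
position: [582.1, -18.5, 111.3]
eef_rot: [-0.001, 0.877, 0.48, 0.007]
wrist_force: [14.6, 21.7, -2.4]
width: 33.8
20.15 [582.1 -18.5 111.3] [-0.001  0.877  0.48   0.007] F [14.6 21.7 -2.4] T [ 3.92 -2.11  0.43] w 33.8
time_s: 21.4
position: [575.0, -23.6, 198.7]
eef_rot: [-0.001, 0.809, 0.587, -0.001]
wrist_force: [0.5, -0.3, 0.4]
width: 85.4
21.4 [575.  -23.6 198.7] [-0.001  0.809  0.587 -0.001] F [ 0.5 -0.3  0.4] T [-0.01  0.02  0.02] w 85.4
```

View pics/v_wrist.png

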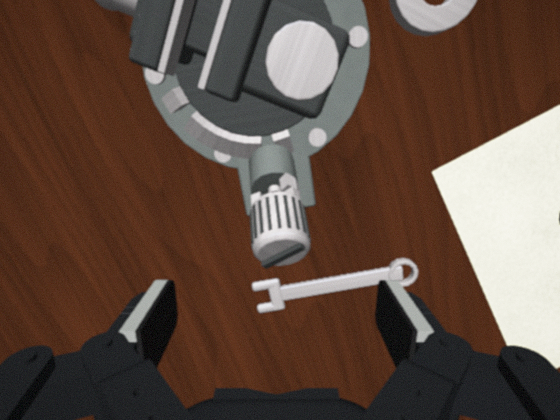

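View pics/v3.png

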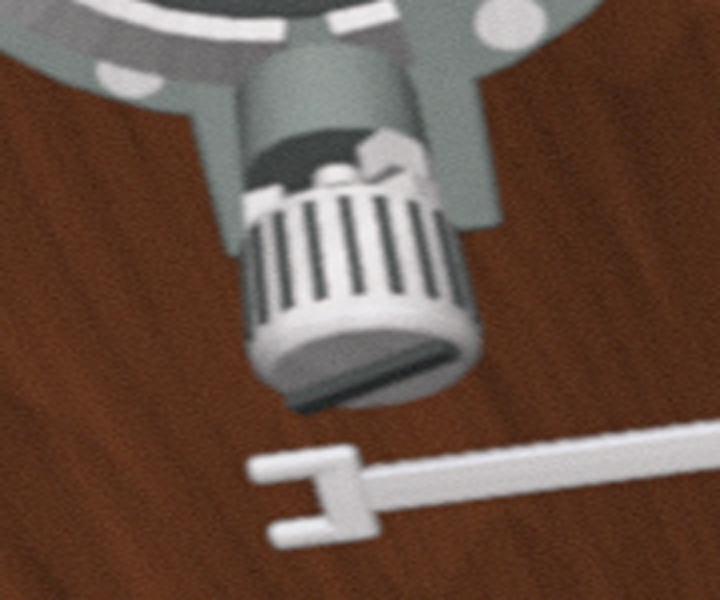

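```bash
python3 -c "
from ang import *
f=lambda u,v:(190+u/4,130+v/3)
print(ang(load('v_wrist.json'),f(300,405),f(455,350),12),ang(load('v_wrist.json'),f(297,398),f(445,345),12))"
python3 -m pendant '[{"x":4.05,"y":-2.8,"z":0,"yaw":0,"gripper":-0.3},{"x":4.05,"y":-2.8,"z":0,"yaw":0,"gripper":-0.3},{"x":4.05,"y":-2.8,"z":0,"yaw":0,"gripper":-0.3},{"x":4.05,"y":-2.8,"z":0,"yaw":0,"gripper":-0.3},{"x":0,"y":0,"z":0,"yaw":-0.18,"gripper":-0.3},{"x":0,"y":0,"z":0,"yaw":-0.18,"gripper":-0.3},{"x":0,"y":0,"z":0,"yaw":-0.18,"gripper":-0.3},{"x":0,"y":0,"z":0,"yaw":-0.18,"gripper":-0.3},{"x":0,"y":0,"z":0,"yaw":-0.18,"gripper":-0.3},{"x":0,"y":0,"z":0,"yaw":-0.18,"gripper":-0.3}]' 30; python3 look.py w wrist side
```

```text
(np.float64(-148.46348395933123), np.float64(32.698127237225066), np.float64(-0.49361760010354094), np.float64(1.0029812958262014)) (np.float64(-148.48072849525605), np.float64(30.998631472964682), np.float64(0.27652843324000287), np.float64(-1.8276166038870683))
time_s: 22.7
position: [519.2, 165.1, 199.4]
eef_rot: [-0.0, 0.389, 0.921, -0.0]
wrist_force: [-0.1, -0.1, 1.0]
width: 55.4
22.7 [519.2 165.1 199.4] [-0.     0.389  0.921 -0.   ] F [-0.1 -0.1  1. ] T [0.02 0.04 0.03] w 55.4
```

View pics/w_wrist.png

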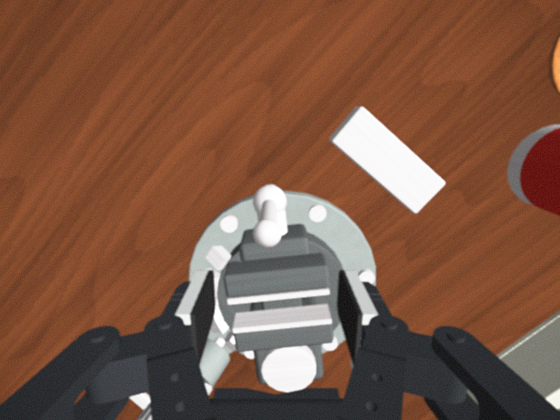

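View pics/w_side.png

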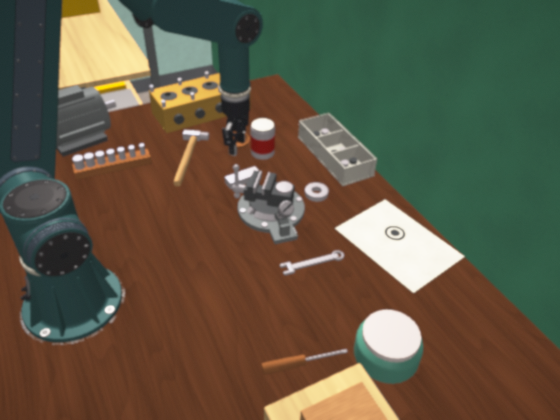

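```bash
python3 - <<'E'
from h import *
W=load('w_wrist.json');D=load('w_side.json')
b=plane(W,267.5,234,140);print(b)
print(tri([ray(W,267.5,234),ray(D,236,167)]))
c=np.array([598.8,98.2])
for c in ([598.8,98.2],[597,95]):
  d=b[:2]-c;print(np.linalg.norm(d),np.degrees(np.arctan2(d[1],d[0])))
E
```

```text
[514.10370933 163.28347408 140.        ]
(array([513.80429445, 163.49592747, 140.62285559]), [np.float64(0.1487689096116184), np.float64(0.14876890961147934)])
106.81441967846986 142.46011474201612
107.39845361518167 140.52097557232588
```

```bash
python3 -m pendant '[{"x":0.25,"y":-0.5,"z":1,"yaw":-0.1,"gripper":-0.3},{"x":0,"y":0,"z":1,"yaw":0,"gripper":-0.3},{"x":0,"y":0,"z":2,"yaw":0,"gripper":-0.3},{"x":0,"y":0,"z":2,"yaw":0,"gripper":-0.3},{"x":0,"y":0,"z":2,"yaw":0,"gripper":-0.3},{"x":0,"y":0,"z":0,"yaw":0,"gripper":0.3},{"x":0,"y":0,"z":0,"yaw":0,"gripper":0.3},{"x":0,"y":0,"z":0,"yaw":0,"gripper":0.3},{"x":0,"y":0,"z":0,"yaw":0,"gripper":0.3},{"x":0,"y":0,"z":0,"yaw":0,"gripper":0.3}]' 30; python3 look.py x wrist
python3 - <<'E'
import numpy as np
# arc plan in tool frame: per 4deg ccw step, tool x=radial out, tool y = tangent backwards
R=105;d=np.radians(4)
# shift in frame before yaw: new radial pos
print('x',R*(np.cos(d)-1),'y',-R*np.sin(d),'yaw',-d)
E
```

```text
time_s: 24.05
position: [514.2, 163.5, 120.2]
eef_rot: [0.0, 0.346, 0.938, 0.0]
wrist_force: [0.3, 0.8, -0.1]
width: 29.9
24.05 [514.2 163.5 120.2] [0.    0.346 0.938 0.   ] F [ 0.3  0.8 -0.1] T [ 0.03  0.03 -0.  ] w 29.9
x -0.25577472271845925 y -7.324429743133157 yaw -0.06981317007977318
```

View pics/x_wrist.png

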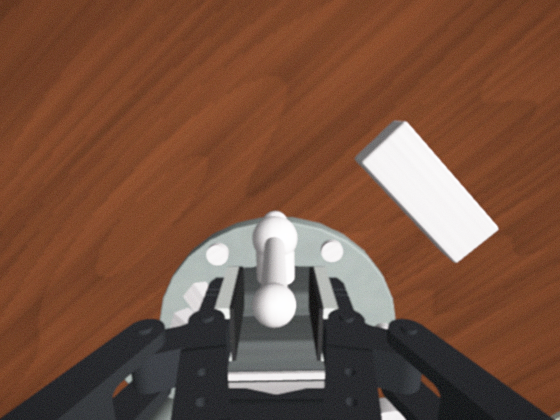

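```bash
python3 -m pendant '[{"x":-0.03,"y":-0.73,"z":0,"yaw":-0.07,"gripper":0.3},{"x":-0.03,"y":-0.73,"z":0,"yaw":-0.07,"gripper":0.3},{"x":-0.03,"y":-0.73,"z":0,"yaw":-0.07,"gripper":0.3},{"x":-0.03,"y":-0.73,"z":0,"yaw":-0.07,"gripper":0.3},{"x":-0.03,"y":-0.73,"z":0,"yaw":-0.07,"gripper":0.3},{"x":-0.03,"y":-0.73,"z":0,"yaw":-0.07,"gripper":0.3},{"x":-0.03,"y":-0.73,"z":0,"yaw":-0.07,"gripper":0.3},{"x":-0.03,"y":-0.73,"z":0,"yaw":-0.07,"gripper":0.3},{"x":-0.03,"y":-0.73,"z":0,"yaw":-0.07,"gripper":0.3},{"x":-0.03,"y":-0.73,"z":0,"yaw":-0.07,"gripper":0.3}]' 30; python3 look.py y wrist scene
```

```text
time_s: 25.35
position: [490.2, 97.1, 120.0]
eef_rot: [0.001, 0.002, 1.0, 0.001]
wrist_force: [0.9, 5.6, -1.6]
width: 30.1
25.35 [490.2  97.1 120. ] [0.001 0.002 1.    0.001] F [ 0.9  5.6 -1.6] T [ 0.8  -0.25 -0.  ] w 30.1
```

View pics/y_wrist.png

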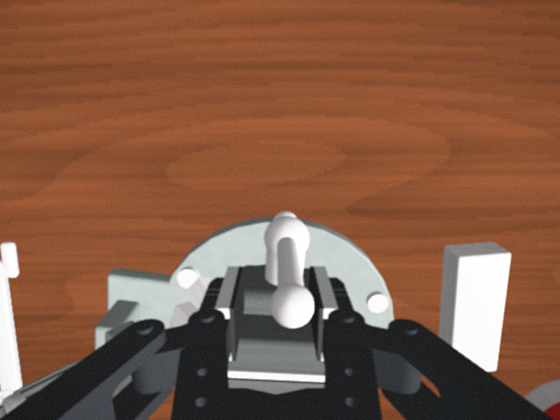

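View pics/y_scene.png

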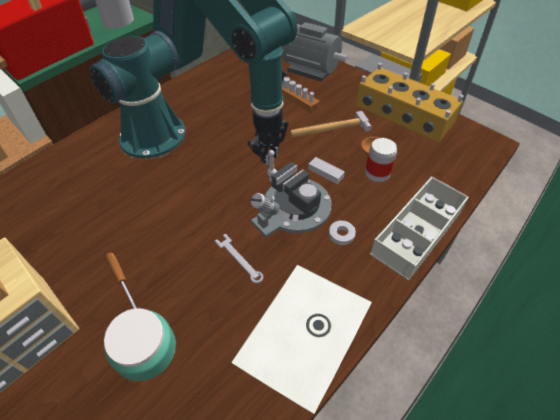

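```bash
python3 -m pendant '[{"x":-0.03,"y":-0.73,"z":0,"yaw":-0.07,"gripper":0.3},{"x":-0.03,"y":-0.73,"z":0,"yaw":-0.07,"gripper":0.3},{"x":-0.03,"y":-0.73,"z":0,"yaw":-0.07,"gripper":0.3},{"x":-0.03,"y":-0.73,"z":0,"yaw":-0.07,"gripper":0.3},{"x":-0.03,"y":-0.73,"z":0,"yaw":-0.07,"gripper":0.3},{"x":-0.02,"y":-0.5,"z":0,"yaw":-0.05,"gripper":0.3},{"x":0,"y":-0.3,"z":0,"yaw":0,"gripper":0.3},{"x":0,"y":0,"z":0,"yaw":0,"gripper":0.3},{"x":0,"y":0,"z":0,"yaw":0,"gripper":0.3},{"x":0,"y":0,"z":0,"yaw":0,"gripper":0.3}]' 30; python3 look.py z wrist scene side
```

```text
time_s: 26.7
position: [499.0, 53.2, 119.9]
eef_rot: [0.0, -0.196, 0.981, 0.0]
wrist_force: [0.6, 3.6, 2.0]
width: 29.6
26.7 [499.   53.2 119.9] [ 0.    -0.196  0.981  0.   ] F [0.6 3.6 2. ] T [ 0.67 -0.08 -0.04] w 29.6
```

View pics/z_wrist.png

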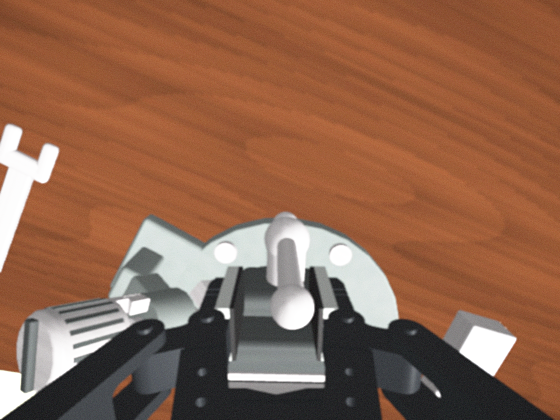

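```bash
python3 -m pendant '[{"x":0,"y":-0.2,"z":0,"yaw":-0.02,"gripper":0.3},{"x":0,"y":-0.2,"z":0,"yaw":-0.02,"gripper":0.3},{"x":0,"y":-0.2,"z":0,"yaw":-0.02,"gripper":0.3},{"x":0,"y":0,"z":0,"yaw":0,"gripper":0.3},{"x":0,"y":0,"z":0,"yaw":0,"gripper":0.3},{"x":0,"y":0,"z":0,"yaw":0,"gripper":0.3},{"x":0,"y":0,"z":0,"yaw":0,"gripper":0.3},{"x":0,"y":0,"z":0,"yaw":0,"gripper":0.3},{"x":0,"y":0,"z":0,"yaw":0,"gripper":0.3},{"x":0,"y":0,"z":0,"yaw":0,"gripper":0.3}]' 30; python3 look.py A
```

```text
time_s: 28.1
position: [500.6, 50.7, 119.8]
eef_rot: [0.0, -0.225, 0.974, 0.003]
wrist_force: [-1.0, 18.3, 4.4]
width: 29.9
28.1 [500.6  50.7 119.8] [ 0.    -0.225  0.974  0.003] F [-1.  18.3  4.4] T [ 2.98  0.09 -0.14] w 29.9
```

```bash
python3 -m pendant '[{"x":0,"y":0.8,"z":0,"yaw":0,"gripper":0.3},{"x":0,"y":0.4,"z":0,"yaw":0,"gripper":-0.2},{"x":0,"y":0,"z":-2,"yaw":0,"gripper":-0.2},{"x":0,"y":0,"z":-3,"yaw":0,"gripper":-0.2},{"x":0,"y":0,"z":-3.5,"yaw":0,"gripper":-0.2},{"x":0,"y":0,"z":0,"yaw":0.18,"gripper":-0.4},{"x":0,"y":0,"z":0,"yaw":0.18,"gripper":-0.4},{"x":0,"y":0,"z":0,"yaw":0.18,"gripper":-0.4},{"x":0,"y":0,"z":0,"yaw":0.18,"gripper":-0.4},{"x":0,"y":0,"z":0,"yaw":0.18,"gripper":-0.4}]' 60; python3 look.py B scene; python3 -c "
from workcell import r;print(r.read_state()['joints'])
import cv2
cv2.imwrite('pics/B1.png',cv2.resize(cv2.imread('pics/B_scene.png')[150:250,230:345],None,fx=6,fy=6,interpolation=2))"
```

```text
time_s: 29.35
position: [495.6, 57.5, 204.5]
eef_rot: [-0.0, 0.224, 0.975, -0.001]
wrist_force: [-1.0, 0.2, 0.9]
width: 59.8
29.35 [495.6  57.5 204.5] [-0.     0.224  0.975 -0.001] F [-1.   0.2  0.9] T [-0.01 -0.03  0.04] w 59.8
[-2.21191207e-02  2.41700548e-01  1.75580573e+00 -1.34740866e-03
  1.14487580e+00 -1.13368535e+00]
```

View pics/B1.png

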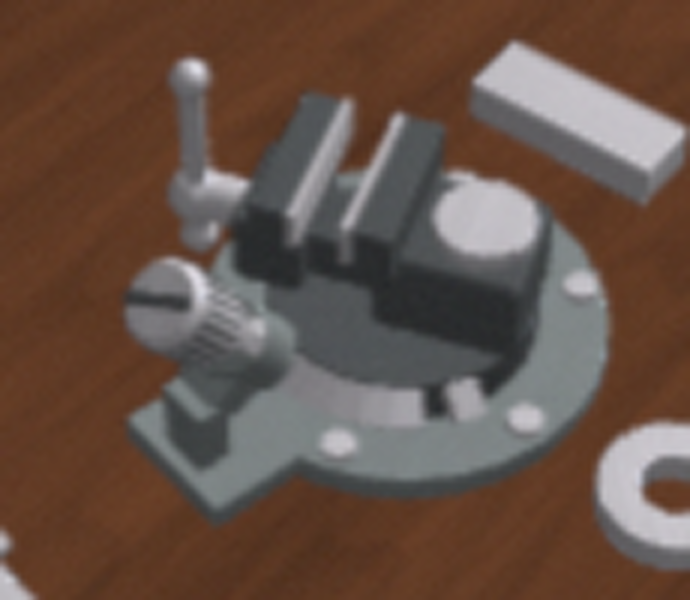

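```bash
python3 -m pendant '[{"x":-5.36,"y":-1.87,"z":0,"yaw":0,"gripper":-0.7},{"x":-5.36,"y":-1.87,"z":0,"yaw":0,"gripper":-0.7},{"x":0,"y":0,"z":0,"yaw":0.183,"gripper":-0.7},{"x":0,"y":0,"z":0,"yaw":0.183,"gripper":-0.7},{"x":0,"y":0,"z":0,"yaw":0.183,"gripper":-0.7},{"x":0,"y":0,"z":0,"yaw":0.183,"gripper":-0.7},{"x":0,"y":0,"z":0,"yaw":0.183,"gripper":-0.7},{"x":0,"y":0,"z":0,"yaw":0.183,"gripper":-0.7},{"x":0,"y":0,"z":0,"yaw":0.183,"gripper":-0.7},{"x":0,"y":0,"z":0,"yaw":0.183,"gripper":-0.7}]' 60; python3 look.py C wrist
```

```text
time_s: 30.65
position: [576.2, -22.3, 204.5]
eef_rot: [0.0, 0.817, 0.577, -0.001]
wrist_force: [-0.6, 0.1, -0.1]
width: 72.3
30.65 [576.2 -22.3 204.5] [ 0.     0.817  0.577 -0.001] F [-0.6  0.1 -0.1] T [ 0.04  0.   -0.04] w 72.3
```

View pics/C_wrist.png

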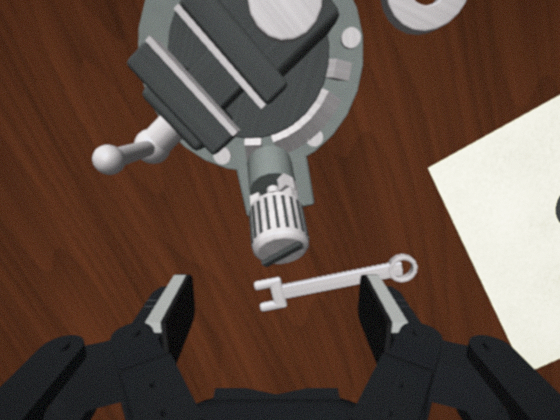

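```bash
python3 -m pendant '[{"x":0,"y":0,"z":2,"yaw":0.1,"gripper":-0.7},{"x":0,"y":0,"z":2.5,"yaw":0,"gripper":-0.7},{"x":0,"y":0,"z":2.5,"yaw":0,"gripper":-0.7},{"x":0,"y":0,"z":2.4,"yaw":0,"gripper":-0.7},{"x":0,"y":0,"z":0,"yaw":0,"gripper":-0.7},{"x":0,"y":0,"z":0,"yaw":0,"gripper":1},{"x":0,"y":0,"z":0,"yaw":0,"gripper":1},{"x":0,"y":0,"z":0,"yaw":0,"gripper":1},{"x":0,"y":0,"z":0,"yaw":0,"gripper":1},{"x":0,"y":0,"z":0,"yaw":0,"gripper":1}]' 60; python3 look.py D wrist
python3 -m pendant '[{"x":0,"y":0,"z":0,"yaw":-0.09,"gripper":1},{"x":0,"y":0,"z":0,"yaw":-0.09,"gripper":1},{"x":0,"y":0,"z":0,"yaw":-0.09,"gripper":1},{"x":0,"y":0,"z":0,"yaw":-0.09,"gripper":1},{"x":0,"y":0,"z":0,"yaw":-0.09,"gripper":1},{"x":0,"y":0,"z":0,"yaw":-0.09,"gripper":1},{"x":0,"y":0,"z":0,"yaw":0,"gripper":1},{"x":0,"y":0,"z":0,"yaw":0,"gripper":1},{"x":0,"y":0,"z":0,"yaw":0,"gripper":1},{"x":0,"y":0,"z":0,"yaw":0,"gripper":1}]' 60; python3 look.py E wrist
```

```text
time_s: 31.95
position: [579.2, -22.8, 112.9]
eef_rot: [0.002, 0.844, 0.537, 0.002]
wrist_force: [1.9, -3.9, 5.8]
width: 36.9
31.95 [579.2 -22.8 112.9] [0.002 0.844 0.537 0.002] F [ 1.9 -3.9  5.8] T [-0.59 -0.22  0.09] w 36.9
time_s: 33.25
position: [574.7, -16.7, 111.3]
eef_rot: [-0.004, 0.671, 0.741, 0.002]
wrist_force: [-3.9, 16.7, 6.5]
width: 33.7
33.25 [574.7 -16.7 111.3] [-0.004  0.671  0.741  0.002] F [-3.9 16.7  6.5] T [ 2.96  0.07 -0.51] w 33.7
```

View pics/E_wrist.png

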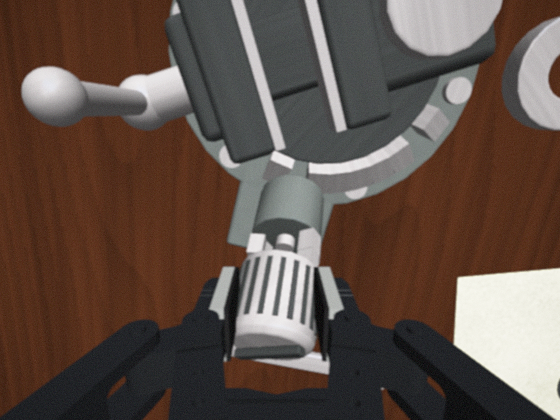

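```bash
python3 -m pendant '[{"x":0,"y":0,"z":0,"yaw":0,"gripper":-0.7},{"x":0,"y":0,"z":0,"yaw":0,"gripper":-0.7},{"x":0,"y":0,"z":0,"yaw":0.18,"gripper":-0.7},{"x":0,"y":0,"z":0,"yaw":0.18,"gripper":-0.7},{"x":-0.1,"y":0,"z":0,"yaw":0.18,"gripper":-0.7},{"x":0,"y":0,"z":0,"yaw":0,"gripper":1},{"x":0,"y":0,"z":0,"yaw":0,"gripper":1},{"x":0,"y":0,"z":0,"yaw":0,"gripper":1},{"x":0,"y":0,"z":0,"yaw":0,"gripper":1},{"x":0,"y":0,"z":0,"yaw":0,"gripper":1}]' 60; python3 look.py F wrist
python3 -m pendant '[{"x":0,"y":0,"z":0,"yaw":-0.09,"gripper":1},{"x":0,"y":0,"z":0,"yaw":-0.09,"gripper":1},{"x":0,"y":0,"z":0,"yaw":-0.09,"gripper":1},{"x":0,"y":0,"z":0,"yaw":-0.09,"gripper":1},{"x":0,"y":0,"z":0,"yaw":-0.09,"gripper":1},{"x":0,"y":0,"z":0,"yaw":-0.09,"gripper":1},{"x":0,"y":0,"z":0,"yaw":-0.09,"gripper":1},{"x":0,"y":0,"z":0,"yaw":0,"gripper":1},{"x":0,"y":0,"z":0,"yaw":0,"gripper":1},{"x":0,"y":0,"z":0,"yaw":0,"gripper":1}]' 70; python3 look.py G wrist
python3 -m pendant '[{"x":0,"y":0,"z":0,"yaw":0,"gripper":-0.7},{"x":0,"y":0,"z":0,"yaw":0,"gripper":-0.7},{"x":0,"y":0,"z":0,"yaw":0.18,"gripper":-0.7},{"x":0,"y":0,"z":0,"yaw":0.18,"gripper":-0.7},{"x":0,"y":0,"z":0,"yaw":0.18,"gripper":-0.7},{"x":0,"y":0,"z":0,"yaw":0.09,"gripper":-0.7},{"x":0,"y":0,"z":0,"yaw":0,"gripper":-0.7},{"x":0,"y":0,"z":0,"yaw":0,"gripper":-0.7},{"x":0,"y":0,"z":0,"yaw":0,"gripper":-0.7},{"x":0,"y":0,"z":0,"yaw":0,"gripper":-0.7}]' 70; python3 look.py H wrist
python3 -c "
import cv2,numpy as np
cv2.imwrite('pics/H3.png',cv2.resize(cv2.imread('pics/H_wrist.png')[190:400,190:370],None,fx=4,fy=2.8,interpolation=2))"
```

```text
time_s: 34.55
position: [578.9, -24.0, 112.2]
eef_rot: [0.002, 0.843, 0.537, 0.001]
wrist_force: [3.3, -4.5, 4.9]
width: 37.5
34.55 [578.9 -24.  112.2] [0.002 0.843 0.537 0.001] F [ 3.3 -4.5  4.9] T [-0.69 -0.43  0.13] w 37.5
time_s: 35.85
position: [574.3, -16.9, 111.9]
eef_rot: [-0.004, 0.638, 0.77, 0.003]
wrist_force: [-10.0, 19.6, 17.2]
width: 32.5
35.85 [574.3 -16.9 111.9] [-0.004  0.638  0.77   0.003] F [-10.   19.6  17.2] T [ 3.52 -0.27 -1.45] w 32.5
time_s: 37.15
position: [576.3, -22.7, 110.8]
eef_rot: [-0.0, 0.844, 0.536, -0.0]
wrist_force: [0.8, 0.3, -1.0]
width: 72.5
37.15 [576.3 -22.7 110.8] [-0.     0.844  0.536 -0.   ] F [ 0.8  0.3 -1. ] T [ 0.04  0.03 -0.01] w 72.5
```

View pics/H3.png

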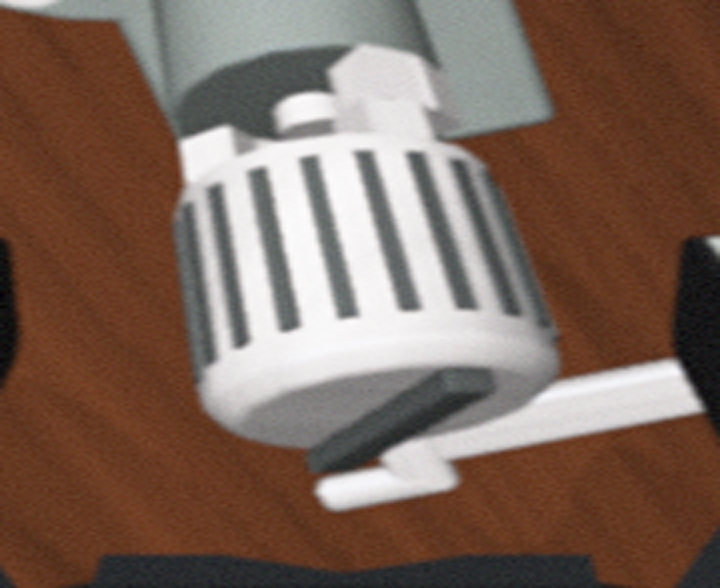

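```bash
python3 - <<'E'
from ang import *
f=lambda u,v:(190+u/4,190+v/2.8)
print(ang(load('H_wrist.json'),f(322,457),f(465,385),12))
E
```

```text
(np.float64(-132.15148247184635), np.float64(29.420028570075655), np.float64(0.5152570976100083), np.float64(-1.2516137955699218))
```

```bash
python3 -m pendant '[{"x":-0.3,"y":0,"z":-0.5,"yaw":0.06,"gripper":0},{"x":0,"y":0,"z":0,"yaw":0,"gripper":1},{"x":0,"y":0,"z":0,"yaw":0,"gripper":1},{"x":0,"y":0,"z":0,"yaw":0,"gripper":1},{"x":0,"y":0,"z":0,"yaw":-0.09,"gripper":1},{"x":0,"y":0,"z":0,"yaw":-0.09,"gripper":1},{"x":0,"y":0,"z":0,"yaw":-0.09,"gripper":1},{"x":0,"y":0,"z":0,"yaw":-0.09,"gripper":1},{"x":0,"y":0,"z":0,"yaw":-0.09,"gripper":1},{"x":0,"y":0,"z":0,"yaw":-0.09,"gripper":1}]' 80; python3 look.py I wrist
python3 -c "
import cv2,numpy as np
cv2.imwrite('pics/I3.png',cv2.resize(cv2.imread('pics/I_wrist.png')[190:400,190:370],None,fx=4,fy=2.8,interpolation=2))"
```

```text
time_s: 38.45
position: [575.7, -24.3, 119.9]
eef_rot: [0.0, 0.692, 0.722, 0.002]
wrist_force: [-13.0, 4.1, 33.2]
width: 32.5
38.45 [575.7 -24.3 119.9] [0.    0.692 0.722 0.002] F [-13.    4.1  33.2] T [ 0.5   0.59 -1.6 ] w 32.5
```

View pics/I3.png

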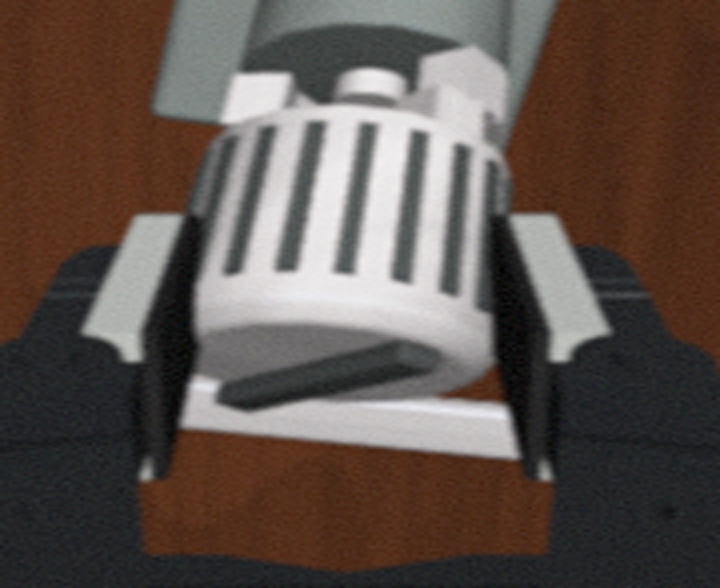

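```bash
python3 - <<'E'
from ang import *
f=lambda u,v:(190+u/4,190+v/2.8)
print(ang(load('I_wrist.json'),f(230,392),f(415,355),12))
E
```

```text
(np.float64(-122.88752849169722), np.float64(30.49706417821016), np.float64(1.3357631022342114), np.float64(-3.0143739337808073))
```

```bash
python3 -m pendant '[{"x":0,"y":0,"z":0,"yaw":-0.09,"gripper":1},{"x":0,"y":0,"z":0,"yaw":-0.09,"gripper":1},{"x":0,"y":0,"z":0,"yaw":-0.09,"gripper":1},{"x":0,"y":0,"z":0,"yaw":0,"gripper":-0.7},{"x":0,"y":0,"z":0,"yaw":0,"gripper":-0.7},{"x":0,"y":0,"z":0,"yaw":0.18,"gripper":-0.7},{"x":0,"y":0,"z":0,"yaw":0.18,"gripper":-0.7},{"x":0,"y":0,"z":0,"yaw":0.18,"gripper":-0.7},{"x":0,"y":0,"z":0.2,"yaw":0.18,"gripper":-0.7},{"x":0,"y":0,"z":0,"yaw":0.06,"gripper":-0.2}]' 50; python3 look.py J wrist
python3 -c "
import cv2,numpy as np
cv2.imwrite('pics/J3.png',cv2.resize(cv2.imread('pics/J_wrist.png')[190:400,190:370],None,fx=4,fy=2.8,interpolation=2))"
```

```text
time_s: 39.75
position: [575.5, -26.1, 113.5]
eef_rot: [0.0, 0.853, 0.522, -0.0]
wrist_force: [0.8, 0.5, -0.3]
width: 55.6
39.75 [575.5 -26.1 113.5] [ 0.     0.853  0.522 -0.   ] F [ 0.8  0.5 -0.3] T [-0.02  0.04 -0.01] w 55.6
```

View pics/J3.png

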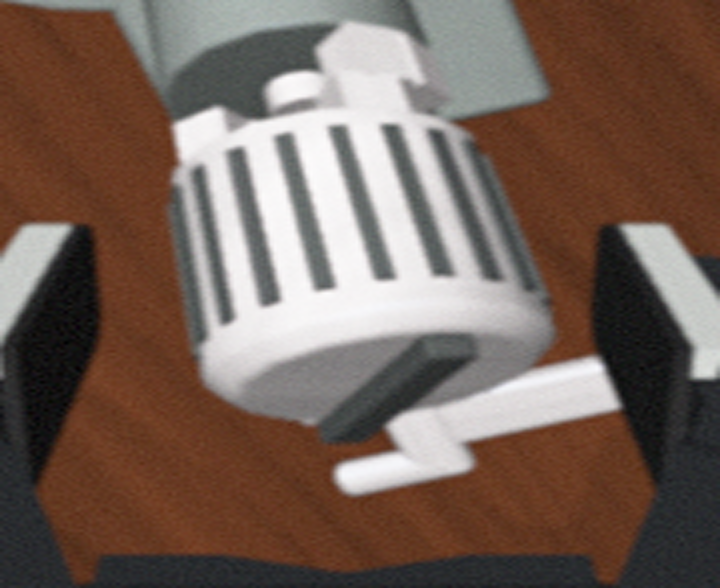

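```bash
python3 - <<'E'
from ang import *
f=lambda u,v:(190+u/4,190+v/2.8)
print(ang(load('J_wrist.json'),f(333,427),f(448,350),12))
E
python3 -m pendant '[{"x":0,"y":0,"z":0,"yaw":0,"gripper":1},{"x":0,"y":0,"z":0,"yaw":0,"gripper":1},{"x":0,"y":0,"z":0,"yaw":0,"gripper":1},{"x":0,"y":0,"z":0,"yaw":-0.11,"gripper":1},{"x":0,"y":0,"z":0,"yaw":-0.11,"gripper":1},{"x":0,"y":0,"z":0,"yaw":-0.11,"gripper":1},{"x":0,"y":0,"z":0,"yaw":-0.11,"gripper":1},{"x":0,"y":0,"z":0,"yaw":-0.11,"gripper":1},{"x":0,"y":0,"z":0,"yaw":-0.11,"gripper":1},{"x":0,"y":0,"z":0,"yaw":-0.11,"gripper":1}]' 50; python3 look.py K wrist
python3 -c "
import cv2,numpy as np
cv2.imwrite('pics/K3.png',cv2.resize(cv2.imread('pics/K_wrist.png')[190:400,190:370],None,fx=4,fy=2.8,interpolation=2))"
```

```text
(np.float64(-128.03437164211846), np.float64(28.91775974612999), np.float64(0.39321205271265636), np.float64(-1.5295677893886537))
time_s: 41.05
position: [573.4, -22.6, 113.7]
eef_rot: [-0.003, 0.593, 0.806, 0.001]
wrist_force: [-6.8, 8.7, 5.1]
width: 37.0
41.05 [573.4 -22.6 113.7] [-0.003  0.593  0.806  0.001] F [-6.8  8.7  5.1] T [ 2.01 -0.62 -1.4 ] w 37.0
```

View pics/K3.png

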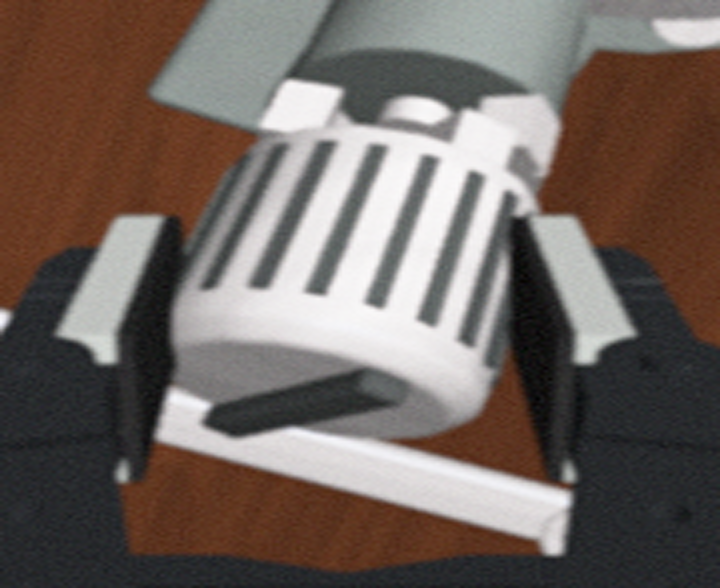

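```bash
python3 - <<'E'
from ang import *
f=lambda u,v:(190+u/4,190+v/2.8)
print(ang(load('K_wrist.json'),f(215,415),f(380,380),12))
E
```

```text
(np.float64(-103.81519909556526), np.float64(31.460522876555974), np.float64(2.8809565845958716), np.float64(-4.440944689644439))
```

```bash
python3 -m pendant '[{"x":0,"y":0,"z":0,"yaw":-0.1,"gripper":1},{"x":0,"y":0,"z":0,"yaw":-0.1,"gripper":1},{"x":0,"y":0,"z":0,"yaw":-0.05,"gripper":1},{"x":0,"y":0,"z":0,"yaw":0,"gripper":-0.7},{"x":0,"y":0,"z":0,"yaw":0,"gripper":-0.7},{"x":0,"y":0,"z":0,"yaw":0,"gripper":-0.7},{"x":0,"y":0,"z":0,"yaw":0.18,"gripper":-0.7},{"x":0,"y":0,"z":0,"yaw":0.18,"gripper":-0.7},{"x":0,"y":0,"z":0,"yaw":0.18,"gripper":-0.7},{"x":0,"y":0,"z":0,"yaw":0.16,"gripper":-0.7}]' 50; python3 look.py L wrist scene
python3 -c "
import cv2,numpy as np
cv2.imwrite('pics/L3.png',cv2.resize(cv2.imread('pics/L_wrist.png')[170:380,190:370],None,fx=4,fy=2.8,interpolation=2))"
```

```text
time_s: 42.35
position: [575.7, -25.9, 114.0]
eef_rot: [0.0, 0.76, 0.65, 0.0]
wrist_force: [-0.4, 0.6, 0.0]
width: 72.3
42.35 [575.7 -25.9 114. ] [0.   0.76 0.65 0.  ] F [-0.4  0.6  0. ] T [-0.07  0.01 -0.02] w 72.3
```

View pics/L3.png

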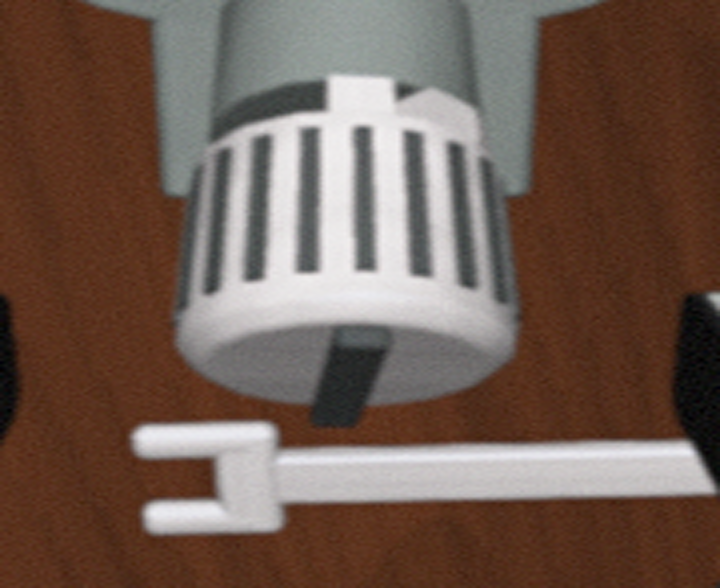

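```bash
python3 -m pendant '[{"x":0,"y":0,"z":-3,"yaw":0,"gripper":-1},{"x":0,"y":0,"z":-3,"yaw":0,"gripper":-1},{"x":0,"y":0,"z":-4,"yaw":0,"gripper":-1},{"x":0,"y":0,"z":0,"yaw":0,"gripper":-1},{"x":0,"y":0,"z":0,"yaw":0,"gripper":-1},{"x":0,"y":0,"z":0,"yaw":0,"gripper":-1},{"x":0,"y":0,"z":0,"yaw":0,"gripper":-1},{"x":0,"y":0,"z":0,"yaw":0,"gripper":-1},{"x":0,"y":0,"z":0,"yaw":0,"gripper":-1},{"x":0,"y":0,"z":0,"yaw":0,"gripper":-1}]'; python3 look.py M wrist scene
python3 - <<'E'
import cv2
from ang import *
f=lambda u,v:(190+u/4,170+v/2.8)
for p in (0,12): print(ang(load('L_wrist.json'),f(335,415),f(362,345),p))
cv2.imwrite('pics/M1.png',cv2.resize(cv2.imread('pics/M_scene.png')[150:250,230:345],None,fx=6,fy=6,interpolation=2))
E
```

```text
time_s: 43.7
position: [575.1, -25.4, 213.7]
eef_rot: [-0.0, 0.758, 0.653, -0.0]
wrist_force: [-0.4, -0.5, 0.2]
width: 85.5
43.7 [575.1 -25.4 213.7] [-0.     0.758  0.653 -0.   ] F [-0.4 -0.5  0.2] T [-0.02 -0.01 -0.02] w 85.5
(np.float64(-95.07814991072483), np.float64(28.523488479557738), np.float64(0.43615980451407266), np.float64(0.9982998568495298))
(np.float64(-95.07814991072492), np.float64(23.04837145232991), np.float64(0.8523369389637483), np.float64(-27.594090154471573))
```

View pics/M1.png

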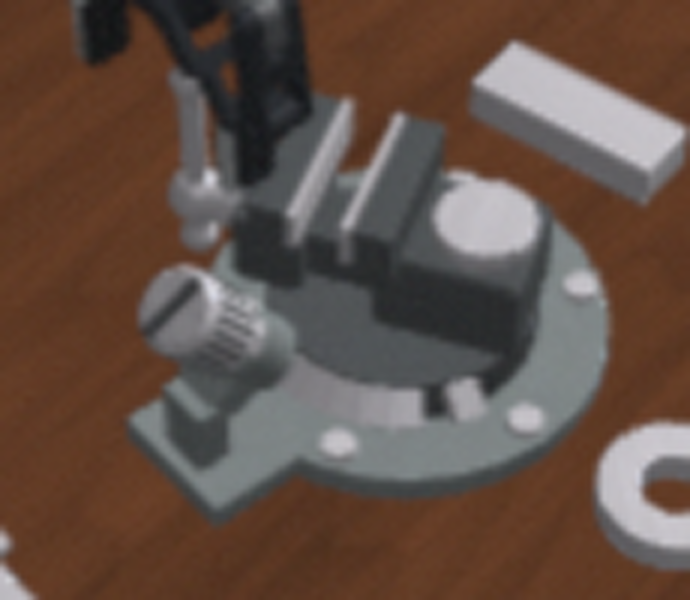

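View pics/M_wrist.png

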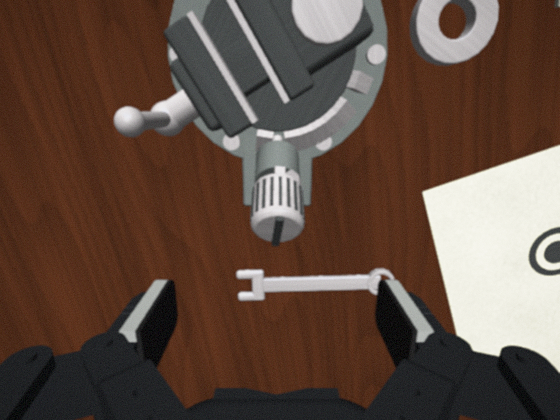

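View pics/M_scene.png

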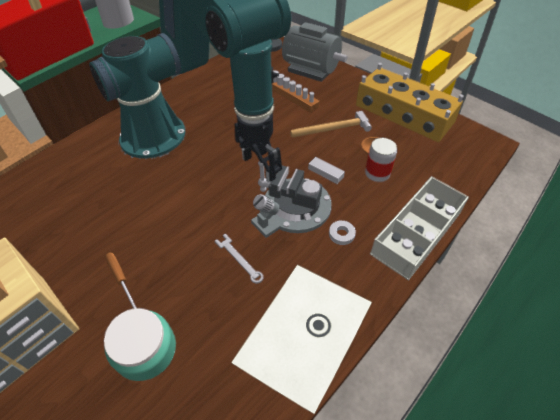

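```bash
python3 -c "
from workcell import r
print(r.sign_off())"
```

```text
the job is handed in; nothing more can be done
None
```

The vise is locked at its second stop and the job is handed in. It took 43.7 s of the 64 s, and sign-off reports no verdict.

**What I did:**
- **Parking the collar:** I pulled it back about 16 mm and turned it clockwise in several short strokes with a vertical grip. During the first turn the fingers slipped off the end of the collar, but it stayed out, resting on the ears. I finished the turn from there and let go with the collar at about 58° by camera.
- **Swinging the vise:** I caged the upright bar between the fingers and swung it round until the push force rose to 18 N at the stop.
- **Locking it:** I turned the collar back counter-clockwise in strokes until the pin sprang home, then lifted clear.

**Last checks:**
- **Collar:** it measured about 5° (0.09 rad), and its end face sat where it was at the start, to within roughly 1 mm of pull.
- **Vise:** the pictures and the 18 N push agree that it is at the second stop. I did not measure its angle exactly.
- **Bystanders:** those in the last view look unmoved. I checked this by eye only.
- **Robot:** it is clear of everything, with less than 1 N at the wrist.

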